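# Put the day boxes and tablet case away in the bedside drawer

### The job

Put the tablets away for the night: pull the chest's drawer open, stack all the flat day boxes that are there squarely in one pile on the drawer floor, lid up and corners in line, lay the grey tablet case flat on the drawer floor beside the pile, lid up, and then slide the drawer fully shut. Leave the other things on the table where they are.

Things in the scene. Friction and masses are not known exactly. Their poses are not given: they have to be found in the camera images.
- daybox0: day box: closed flat rigid pill box, white with a blue lid divided in four, 70 x 50 x 16 mm, 50 g; origin at the centre of its underside, x along the 70 mm length, y along the 50 mm width, z up through the lid. Not every day box is there at each start (None when absent; three to five are)
- daybox1: day box: closed flat rigid pill box, white with a green lid divided in four, 70 x 50 x 16 mm, 50 g; origin at the centre of its underside, x along the 70 mm length, y along the 50 mm width, z up through the lid. Not every day box is there at each start (None when absent; three to five are)
- daybox2: day box: closed flat rigid pill box, white with a yellow lid divided in four, 70 x 50 x 16 mm, 50 g; origin at the centre of its underside, x along the 70 mm length, y along the 50 mm width, z up through the lid. Not every day box is there at each start (None when absent; three to five are)
- daybox3: day box: closed flat rigid pill box, white with a red lid divided in four, 70 x 50 x 16 mm, 50 g; origin at the centre of its underside, x along the 70 mm length, y along the 50 mm width, z up through the lid. Not every day box is there at each start (None when absent; three to five are)
- daybox4: day box: closed flat rigid pill box, white with an orange lid divided in four, 70 x 50 x 16 mm, 50 g; origin at the centre of its underside, x along the 70 mm length, y along the 50 mm width, z up through the lid. Not every day box is there at each start (None when absent; three to five are)
- tablet_case: grey plastic tablet case, closed, a plain block 110 x 62 x 32 mm, 130 g, with a small white press button on one short end; origin at the centre of its underside, x along the 110 mm length (button at -x), y along the 62 mm width, z up
- chest: one-drawer bedside chest, white sides and light wooden top, 220 mm deep (x), 300 mm wide (y), 126 mm high, fixed to the table; origin at the centre of its underside; its front faces its own -x, towards the robot, and lies 110 mm from the origin
- drawer (a joint): how far the chest's drawer is pulled out towards the chest's -x, in m: 0 shut, 0.17 fully out (end stop). It slides with about 1.5 N of friction and stays where it is left; it is shut or a little ajar at the start
- drawer_floor (a point): centre of the drawer's inner floor (upper face, 22 mm above the table); moves with the drawer; axes as the chest's (x to its back, y left seen from the robot). Floor 190 (x) x 260 (y) mm; side and back walls stand 54 mm, the front panel 98 mm above it. Shut, 92 mm are clear between floor and chest top; fully out, the floor's front 170 mm are uncovered
- drawer_handle (a point): middle of the drawer's steel bar handle: 10 mm thick round bar, 110 mm long along the chest's y, standing 42 mm out from the front panel, 96 mm above the table and 30 mm below the chest's top; moves with the drawer, axes as the chest's
- tumbler: bystander: glass tumbler, 70 mm across, 95 mm high; origin at the centre of its underside
- ear_holder: bystander: white ceramic ear-bulb holder with its blue bulb, 68 mm across, 118 mm high; origin at the centre of its underside
- syrup: bystander: amber medicine bottle with white cap, 56 mm across, 115 mm high; origin at the centre of its underside
- mirror: bystander: wooden hand mirror lying face up, 225 mm long (x), disc 110 mm across towards +x, 12 mm thick; origin between disc and handle on its underside
- steel_tray: bystander: small stainless steel tray, 140 (x) x 200 (y) x 14 mm, with a thermometer in it; origin at the centre of its underside
- water: bystander: green glass water bottle, 72 mm across, 200 mm high; origin at the centre of its underside

How it is judged:
By the outcome, as a careful person would: the job done as asked, in the order asked, and still so for the second after the job is handed in, with the robot touching nothing.
Of daybox0, daybox1, daybox2, daybox3, daybox4 only 3 to 5 are there at a start; the rules pass over those that are not, and their reading is None.
At some moment in a run one of daybox0, daybox1, daybox2, daybox3, daybox4, tablet_case may be knocked a few centimetres aside while the robot is not near it.
Once in a run the grip may slacken for a moment while it holds something.
It also fails if it takes over 210 s, if anything falls off the work surface, if the arm or the gripper's body presses on something with over 40 N, if the wrist force passes 120 N, or if a joint passes its speed limit or range.

### The arm

A 6-joint arm with a two-finger parallel gripper is mounted at the origin on the work surface. World frame = base frame: x ahead of the robot, y to its left, z up, the work surface at z = 0. Lengths are in mm, angles in rad, forces in N, time in s.
With the tool pointing down it reaches from about 275 to 1000 mm from the base axis. Payload 8.4 kg.
Tool frame: the origin (TCP) lies midway between the tips of the shut fingers; the grasp point (between the pads) lies 19 mm behind it; z points along the fingers, x is the direction in which the jaws open and shut, and the axes are right-handed (so a half turn about z gives the same grasp; the last joint's range is limited). The gripper opens to 85 mm and grips with 20 to 120 N. Pads are 22 mm wide; open, the fingers measure 114 mm over their backs; the gripper's body (76 mm by 85 mm) begins 54 mm behind the grasp point. The pads swing forward as they close: fully open they stand 13 mm farther back than shut.
Start: joints at [-1.191, 0.353, 1.633, -0, 1.155, -0.002], TCP at [232.868, -580, 231.281] pointing down, gripper open.
Joint ranges: [-2.63, 2.63], [-0.92, 2.1], [0.06, 2.66], [-1.3, 4.44], [0, 2.69], [-3.02, 3.02]. Speed limits (rad/s): [2.22, 2.22, 2.79, 3.14, 3.14, 3.14].

### API

Orientations are given as [roll, pitch, yaw] about the fixed x, y, z axes, in that order (R = Rz(yaw) Ry(pitch) Rx(roll)).
In Python, from rig import r, viewer, models gives the robot as it stands. The module is installed in compiled form; this text tells all that it offers.
- The arm moves only by the tool carry_out, never from a script. Its argument "targets" is a list of rows, each an object with "twist": the turn, a rotation vector about the tool's x, y, z in units of 90 degrees (1.0 is 90 degrees), a list of three; "delta_pos": the shift along the tool's x, y, z in units of 0.6 m (1.0 is 0.6 m), a list of three; "grip": the closure, from -1 (fully open) to 1 (shut), so that 0 is half open. A call has 1 to 5 rows; each row is the pose to reach, as a shift and turn from the pose commanded when the call began, along the tool's axes at that moment; what a row does not reach only later rows make up. A row lasts 1/12 s, in which the tool goes at most 41.7 mm and 7.16 degrees, less where a joint would pass 70% of its speed; a pose out of reach is approached as far as the arm can. A call with a number of a shift or a turn outside -1 to 1 is refused whole. A call with a gripper value outside its range is refused whole. The fingers move at their own pace and stop on an object; "newtons" is the grip in N (left out, the last holds). Time passes only in rows, so rows that repeat a pose let the fingers close. It gives the time, the measured TCP pose, the force and the opening at its end, in the units of the state.
- r.sense(): the state, without advancing time (a new reading comes with each control period).
- viewer.grab_frame(name): name is "side" or "top"; returns (picture, depth): 400x640x3 uint8, red, green, blue; 400x640 float32, mm along the optical axis (not along the pixel's ray), 0 where there is no reading.
- viewer.calibration(name): a dict with "mtx" (3x3 intrinsics, pixels), "extrinsics" (4x4, takes a point from camera to world coordinates). Camera axes: x right, y down, z forward; pixel columns grow to the right and rows downward; lengths in mm; the calibration is good to about 2 mm. A picture is of the moment at which its call begins. calibration takes no time and is no camera call.
- r.sign_off(): hands the job in, once; it reports no verdict.
Trained networks look in the newest picture that a camera, given by its name, has taken for a name from the list of things; names that differ only in an ending like _2 or _b are one class to them, and where a whole thing is asked for, a point or a joint stands for the part that bears it (a point fixed in the world has none). Each returns a list of dicts, best first, with "confidence" (0 to 1); they miss things now and then, are a little off and sometimes report something else, mostly with a low value. They report only what shows in the picture. A call takes as long as a camera call.
- models.cut_out(query, camera): "pixels" (400x640 bool, what is visible of it) and "position" ([column, row] in pixels, amid what is visible of it).
The state is a dict: "clock": time; "qpos": joint angles; "qvel": joint speeds; "joint_efforts": joint torques, N m; "eef_pos": TCP position; "tcp_rot": TCP orientation; "contact_force": force on the tool from outside, world axes, zero at the start; "wrist_torque": the same for the moment, N m; "opening": opening from 0.0 (shut) to 1.0 (fully open).
Only numpy, scipy, OpenCV 4.12 (cv2) and the standard library are available. Lean on these libraries where they do the work, as an engineer would, in place of code of your own. Each camera call takes 0.05 s, during which the arm holds its last target. There are 200 camera calls.

## Working session

There is one attempt and no reset: what is moved stays moved. The work goes in short steps, Python scripts to look and compute and a tool call to move; the robot and the scene stay as the last step left them, time stands still between calls to the robot, and variables do not carry over. Pictures are saved under pics/ and viewed, about 12 in all and at most 16, crops included, and the job is handed in when it is done.

Besides the shell and the picture viewer there is one more tool, called after "Request:" as name(argument=value, ...) on one line, values as JSON. carry_out: Moves the arm, as the interface text tells. Shifts and turns lie within -1 to 1; 1 stands for 0.6 m of shift or 90 degrees of turn. Its arguments: {"type":"object","properties":{"targets":{"type":"array","items":{"type":"object","properties":{"twist":{"type":"array","items":{"type":"number","minimum":-1,"maximum":1}},"delta_pos":{"type":"array","items":{"type":"number","minimum":-1,"maximum":1}},"grip":{"type":"number"}}}},"newtons":{"type":"number"}},"required":["targets"]}

```bash
mkdir -p pics
cat > h.py <<'E'
import numpy as np, cv2
from rig import r, viewer, models
def cloud(cam):
    im,d=viewer.grab_frame(cam); c=viewer.calibration(cam); K=np.array(c['mtx']);T=np.array(c['extrinsics'])
    v,u=np.mgrid[:400,:640]
    P=np.stack([(u-K[0,2])*d/K[0,0],(v-K[1,2])*d/K[1,1],d],-1)
    W=P@T[:3,:3].T+T[:3,3]; W[d==0]=np.nan
    return im,d,W
def save(im,n): cv2.imwrite('pics/'+n,cv2.cvtColor(im,cv2.COLOR_RGB2BGR))
def seg(name,cam,W):
    out=[]
    for m in models.cut_out(name,cam)[:2]:
        P=W[m['pixels']]; P=P[~np.isnan(P[:,0])]
        if len(P)<10: continue
        zt=np.percentile(P[:,2],90); Q=P[P[:,2]>zt-5]
        (c,s,a)=cv2.minAreaRect(Q[:,:2].astype(np.float32))
        out.append((name,round(m['confidence'],2),np.round(m['position']).tolist(),len(P),'z',round(float(zt)),'c',np.round(c).tolist(),'s',np.round(s).tolist(),'a',round(a,1)))
    return out
E
python3 - <<'E'
from h import *
for cam in ['top','side']:
    im,d,W=cloud(cam); save(im,cam+'0.png')
    c=viewer.calibration(cam); print(cam,np.round(c['extrinsics'],2).tolist(),np.round(c['mtx'],1).tolist())
    for n in ['daybox%d'%i for i in range(5)]+['tablet_case','chest','drawer_handle','tumbler','ear_holder','syrup','mirror','steel_tray','water']:
        for o in seg(n,cam,W): print(*o)
print(r.sense())
E
```

```text
top [[-0.0, -0.99, 0.16, 257.41], [-1.0, 0.0, -0.0, -112.09], [-0.0, -0.16, -0.99, 1709.42], [0.0, 0.0, 0.0, 1.0]] [[485.6, 0.0, 317.9], [0.0, 485.6, 202.4], [0.0, 0.0, 1.0]]
daybox0 0.75 [259.0, 231.0] 292 z 19 c [427.0, 98.0] s [67.0, 49.0] a 0.3
daybox0 0.55 [257.0, 193.0] 304 z 19 c [565.0, 105.0] s [48.0, 68.0] a 57.5
daybox1 0.75 [259.0, 231.0] 292 z 19 c [427.0, 98.0] s [67.0, 49.0] a 0.3
daybox1 0.55 [257.0, 193.0] 304 z 19 c [565.0, 105.0] s [48.0, 68.0] a 57.5
daybox2 0.75 [259.0, 231.0] 292 z 19 c [427.0, 98.0] s [67.0, 49.0] a 0.3
daybox2 0.55 [257.0, 193.0] 304 z 19 c [565.0, 105.0] s [48.0, 68.0] a 57.5
daybox3 0.75 [259.0, 231.0] 292 z 19 c [427.0, 98.0] s [67.0, 49.0] a 0.3
daybox3 0.55 [257.0, 193.0] 304 z 19 c [565.0, 105.0] s [48.0, 68.0] a 57.5
daybox4 0.75 [259.0, 231.0] 292 z 19 c [427.0, 98.0] s [67.0, 49.0] a 0.3
daybox4 0.55 [257.0, 193.0] 304 z 19 c [565.0, 105.0] s [48.0, 68.0] a 57.5
tablet_case 0.86 [170.0, 229.0] 628 z 36 c [435.0, 411.0] s [63.0, 109.0] a 74.0
tablet_case 0.34 [198.0, 146.0] 284 z 113 c [728.0, 314.0] s [21.0, 24.0] a 68.2
chest 0.62 [3
[... 2721 characters left out ...]
.6
{'clock': 1.5, 'qpos': array([-1.19137057e+00,  3.52991384e-01,  1.63337287e+00, -3.35193334e-05,
        1.15520984e+00, -2.38420847e-03]), 'qvel': array([-1.83912990e-04,  2.24201804e-05,  5.30971758e-04,  6.83583781e-04,
       -5.45935678e-04, -2.61495232e-03]), 'joint_efforts': array([ 6.21675881e-04, -6.05168366e+01, -3.42434514e+01,  1.07552580e-04,
        1.29187207e-03, -7.29527926e-06]), 'eef_pos': array([ 232.88063165, -580.00958596,  231.29798019]), 'tcp_rot': array([ 3.14156194e+00, -1.84829793e-05, -1.18897283e+00]), 'contact_force': array([-0.24221137, -0.18877391, -0.17704254]), 'wrist_torque': array([-0.00174593,  0.00073976, -0.07958494]), 'opening': 1.0031623742725049}
```

View pics/top0.png

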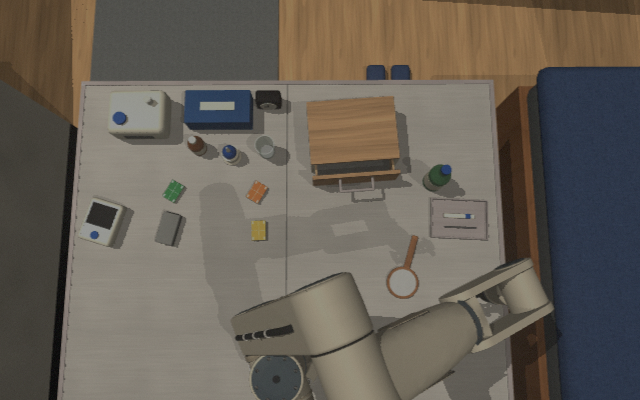

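View pics/side0.png

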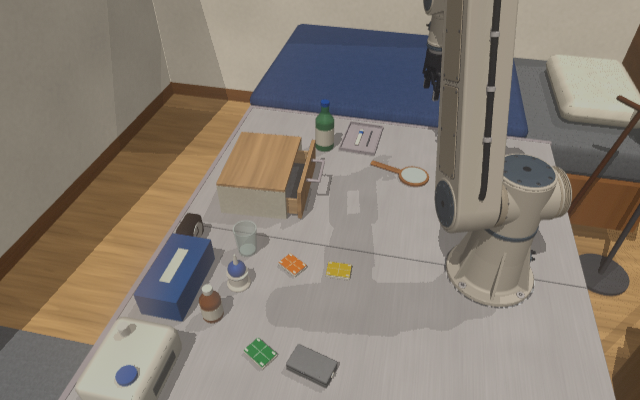

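Top view: orange (257,192), yellow (259,231) and green (173,191) boxes, the grey case at (169,228), and the drawer ajar with its handle at (358,185–198). More boxes could be hidden under the arm. The side view at (292,265), (339,270), (260,352) and (312,365) agrees.

```bash
cat >> h.py <<'E'
def chest(W):
    P=W.reshape(-1,3);P=P[~np.isnan(P[:,0])]
    b=(P[:,1]>-420)&(P[:,1]<-50)&(P[:,0]>520)&(P[:,0]<900)
    P=P[b]; T=P[(P[:,2]>122.5)&(P[:,2]<134)]
    c,s,a=cv2.minAreaRect(T[:,:2].astype(np.float32))
    a=a if a<45 else a-90
    return P,T,c,s,a
E
python3 - <<'E'
from h import *
for cam in ['top','side']:
    im,d,W=cloud(cam); P,T,c,s,a=chest(W); print(cam,'top rect',c,s,a,'z',np.median(T[:,2]))
    y=np.radians(a); e=np.array([np.cos(y),np.sin(y)]);n=np.array([-np.sin(y),np.cos(y)])
    X=T[:,:2]@e; Y=T[:,:2]@n; print('top x range',np.percentile(X,[.5,2,10,90,98,99.5]),'y',np.percentile(Y,[.5,99.5]))
    X=P[:,:2]@e; Y=P[:,:2]@n
    h=np.histogram(X[(P[:,2]>85)&(P[:,2]<140)],bins=np.arange(480,720,5)); print([(int(b),int(k)) for k,b in zip(*h) if k])
    m=(P[:,2]>88)&(P[:,2]<106)&(X<X[(P[:,2]>112)].min()-15); 
    print('handle',m.sum(),np.median(X[m]),np.percentile(Y[m],[2,98]),np.median(P[m],0))
    t=W[230:300,180:230] if cam=='top' else W[300:320,400:430]; print('table z',np.nanmedian(t[...,2]))
E
```

```text
top top rect (731.5723266601562, -229.76597595214844) (272.567626953125, 299.44830322265625) 4.271366119384766 z 126.09498825261664
top x range [580.0174946  628.79917783 646.83172204 823.78453342 842.55741346
 846.41886912] y [-431.63710175 -135.38166013]
[(530, 49), (535, 50), (540, 13), (545, 7), (550, 10), (555, 9), (560, 9), (565, 7), (570, 10), (575, 239), (580, 116), (585, 136), (590, 33), (625, 82), (630, 146), (635, 132), (640, 122), (645, 138), (650, 125), (655, 135), (660, 121), (665, 128), (670, 136), (675, 133), (680, 126), (685, 119), (690, 137), (695, 123), (700, 129), (705, 123), (710, 128)]
handle 135 536.6170172747185 [-341.13798829 -224.67008093] [ 556.99887615 -244.40842495   98.45772527]
table z -0.5985130578080771
side top rect (735.105224609375, -227.4543914794922) (268.31329345703125, 305.1963195800781) 4.532364368438721 z 124.91926758293732
top x range [628.53690083 631.97965655 649.14008309 825.30023485 843.45978328
 846.53067057] y [-434.3754025  -135.71912622]
[(525, 3), (530, 33), (535, 32), (540, 10), (545, 9), (550, 9), (555, 10), (560, 6), (565, 10), (570, 8), (575, 167), (580, 95), (585, 88), (590, 24), (625, 80), (630, 101), (635, 101), (640, 92), (645, 89), (650, 96), (655, 101), (660, 91), (665, 95), (670, 98), (675, 95), (680, 96), (685, 91), (690, 93), (695, 93), (700, 96), (705, 95), (710, 98)]
handle 107 537.3889328475079 [-342.37340689 -225.37429296] [ 558.34414245 -235.17725699   97.73941038]
table z -0.9443726597423847
```

```bash
cat >> h.py <<'E'
def plan(*wps, start=None):
    """waypoints (x,y,z,yawdeg), tool down; prints one line per call, rounded, tracking the rounded pose"""
    s=r.sense(); p=np.array(s['eef_pos']); yaw=np.degrees(s['tcp_rot'][2])
    if start is not None: p,yaw=np.array(start[:3],float),start[3]
    for w in wps:
        w=np.array(w,float)
        while True:
            dp=w[:3]-p; dy=(w[3]-yaw+180)%360-180
            n=int(np.ceil(max(np.linalg.norm(dp)/170,abs(dy)/33,1)))
            c,q=np.cos(np.radians(yaw)),np.sin(np.radians(yaw)); R=np.array([[c,q,0],[q,-c,0],[0,0,-1]])
            u=np.round(R.T@(dp/n)/600,3); t=np.round(-dy/n/90,3)
            rows=int(np.ceil(max(np.linalg.norm(u)*600/38,abs(t)*90/6.8,1)))
            p=p+R@u*600; yaw=yaw-t*90
            print('pos',u.tolist(),'twist_z',float(t),'rows',rows,'->',np.round(p,1).tolist(),round(yaw,1))
            if n==1: break
YC=4.4
def ch(X,Y):  # chest-aligned coords -> world
    a=np.radians(YC); return X*np.cos(a)-Y*np.sin(a), X*np.sin(a)+Y*np.cos(a)
E
python3 - <<'E'
from h import *
x,y=ch(535,-283.5)
plan((x,y,200,YC),(x,y,78,YC))
E
```

```text
pos [-0.108, -0.236, 0.017] twist_z -0.269 rows 5 -> [340.1, -467.1, 221.1] -43.9
pos [-0.001, -0.26, 0.018] twist_z -0.268 rows 5 -> [447.9, -354.3, 210.3] -19.8
pos [0.105, -0.237, 0.017] twist_z -0.269 rows 5 -> [555.3, -241.8, 200.1] 4.4
pos [-0.0, -0.0, 0.203] twist_z 0.0 rows 4 -> [555.3, -241.8, 78.3] 4.4
```

Request:
carry_out(targets=[{"delta_pos":[-0.108,-0.236,0.017],"twist":[0,0,-0.269],"grip":0.2},{"delta_pos":[-0.108,-0.236,0.017],"twist":[0,0,-0.269],"grip":0.2},{"delta_pos":[-0.108,-0.236,0.017],"twist":[0,0,-0.269],"grip":0.2},{"delta_pos":[-0.108,-0.236,0.017],"twist":[0,0,-0.269],"grip":0.2},{"delta_pos":[-0.108,-0.236,0.017],"twist":[0,0,-0.269],"grip":0.2}], newtons=40)

```text
clock: 2.02
eef_pos: [343.1, -463.1, 220.7]
tcp_rot: [-3.14, 0.001, -0.76]
contact_force: [-0.3, -0.3, -0.5]
opening: 0.402
```

Request:
carry_out(targets=[{"delta_pos":[-0.001,-0.26,0.018],"twist":[0,0,-0.268],"grip":0.2},{"delta_pos":[-0.001,-0.26,0.018],"twist":[0,0,-0.268],"grip":0.2},{"delta_pos":[-0.001,-0.26,0.018],"twist":[0,0,-0.268],"grip":0.2},{"delta_pos":[-0.001,-0.26,0.018],"twist":[0,0,-0.268],"grip":0.2},{"delta_pos":[-0.001,-0.26,0.018],"twist":[0,0,-0.268],"grip":0.2}])

```text
clock: 2.43
eef_pos: [450.9, -350.9, 210.0]
tcp_rot: [-3.14, -0.001, -0.34]
contact_force: [-0.2, -0.1, -0.5]
opening: 0.402
```

Request:
carry_out(targets=[{"delta_pos":[0.105,-0.237,0.017],"twist":[0,0,-0.269],"grip":0.2},{"delta_pos":[0.105,-0.237,0.017],"twist":[0,0,-0.269],"grip":0.2},{"delta_pos":[0.105,-0.237,0.017],"twist":[0,0,-0.269],"grip":0.2},{"delta_pos":[0.105,-0.237,0.017],"twist":[0,0,-0.269],"grip":0.2},{"delta_pos":[0.105,-0.237,0.017],"twist":[0,0,-0.269],"grip":0.2}])

```text
clock: 2.85
eef_pos: [558.5, -238.7, 199.8]
tcp_rot: [-3.141, -0.002, 0.082]
contact_force: [-0.6, -1.0, -0.0]
opening: 0.401
```

Run:
```python
from h import *
for cam in ['top','side']:
    im,d,W=cloud(cam); save(im,cam+'1.png')
    for m in models.cut_out('daybox0',cam): print(cam,round(m['confidence'],2),m['position'])
x,y=ch(535,-283.5)
plan((x,y,78,YC))
x2,y2=ch(397,-283.5)
plan((x2,y2,78,YC),start=(x,y,78,YC)); print(r.sense()['contact_force'],r.sense()['opening'])
```

```text
top 0.86 [255.1, 191.7]
top 0.68 [168.1, 190.1]
top 0.53 [196.6, 147.6]
top 0.52 [256.8, 228.8]
side 0.93 [334.0, 267.9]
side 0.89 [294.9, 266.5]
side 0.75 [262.2, 353.0]
pos [0.001, -0.002, 0.203] twist_z -0.001 rows 4 -> [555.1, -241.5, 78.2] 4.4
pos [-0.23, 0.0, 0.0] twist_z -0.0 rows 4 -> [417.6, -252.2, 78.0] 4.4
[-0.6804994  -0.37657912  0.66262486] 0.4047656340418474
```

View pics/side1.png

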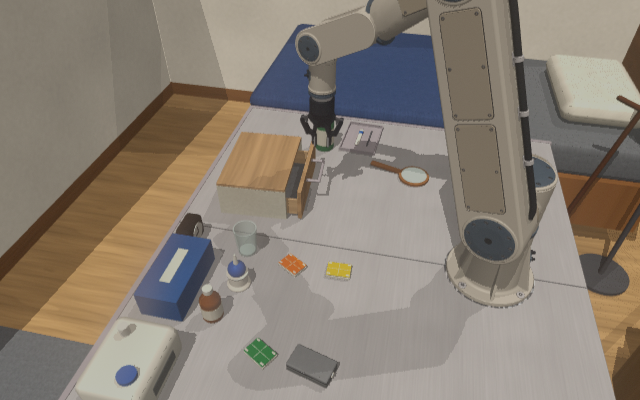

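View pics/top1.png

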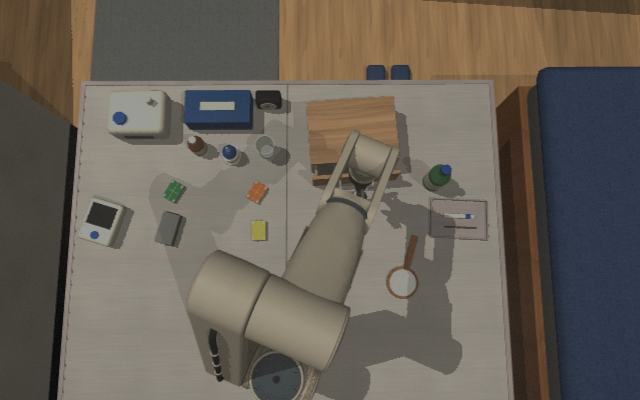

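Only three boxes are there: orange, yellow and green. In the side view the open jaws hang above the handle at (318,165). I'll descend and grip the bar.

Request:
carry_out(targets=[{"delta_pos":[0.001,-0.002,0.05],"grip":0.2},{"delta_pos":[0.001,-0.002,0.1],"grip":0.2},{"delta_pos":[0.001,-0.002,0.15],"grip":0.2},{"delta_pos":[0.001,-0.002,0.203],"grip":0.2},{"delta_pos":[0.001,-0.002,0.203],"grip":0.2}])

```text
schema error: expected keys twist, delta_pos, grip
```

Request:
carry_out(targets=[{"delta_pos":[0,0,0],"grip":1},{"delta_pos":[0,0,0],"grip":1},{"delta_pos":[0,0,0],"grip":1},{"delta_pos":[0,0,0],"grip":1},{"delta_pos":[0,0,0],"grip":1}])

```text
schema error: expected keys twist, delta_pos, grip
```

Request:
carry_out(targets=[{"delta_pos":[0.001,-0.002,0.05],"twist":[0,0,0],"grip":0.2},{"delta_pos":[0.001,-0.002,0.1],"twist":[0,0,0],"grip":0.2},{"delta_pos":[0.001,-0.002,0.15],"twist":[0,0,0],"grip":0.2},{"delta_pos":[0.001,-0.002,0.203],"twist":[0,0,0],"grip":0.2},{"delta_pos":[0.001,-0.002,0.203],"twist":[0,0,0],"grip":0.2}])

```text
clock: 3.47
eef_pos: [554.4, -242.1, 75.4]
tcp_rot: [-3.141, 0.001, 0.074]
contact_force: [-1.1, 0.3, 1.0]
opening: 0.4
```

Request:
carry_out(targets=[{"delta_pos":[0,0,0],"twist":[0,0,0],"grip":1},{"delta_pos":[0,0,0],"twist":[0,0,0],"grip":1},{"delta_pos":[0,0,0],"twist":[0,0,0],"grip":1},{"delta_pos":[0,0,0],"twist":[0,0,0],"grip":1},{"delta_pos":[0,0,0],"twist":[0,0,0],"grip":1}])

```text
clock: 3.88
eef_pos: [555.5, -241.8, 78.7]
tcp_rot: [3.14, -0.0, 0.077]
contact_force: [-1.4, -7.1, -4.0]
opening: 0.095
```

Request:
carry_out(targets=[{"delta_pos":[-0.025,0,0],"twist":[0,0,0],"grip":1},{"delta_pos":[-0.05,0,0],"twist":[0,0,0],"grip":1},{"delta_pos":[-0.08,0,0],"twist":[0,0,0],"grip":1},{"delta_pos":[-0.11,0,0],"twist":[0,0,0],"grip":1},{"delta_pos":[-0.14,0,0],"twist":[0,0,0],"grip":1}])

```text
clock: 4.3
eef_pos: [472.0, -247.8, 78.7]
tcp_rot: [3.14, -0.002, 0.077]
contact_force: [2.4, -3.1, -7.3]
opening: 0.096
```

Request:
carry_out(targets=[{"delta_pos":[-0.03,0,0],"twist":[0,0,0],"grip":1},{"delta_pos":[-0.055,0,0],"twist":[0,0,0],"grip":1},{"delta_pos":[-0.07,0,0],"twist":[0,0,0],"grip":1},{"delta_pos":[-0.08,0,0],"twist":[0,0,0],"grip":1},{"delta_pos":[-0.08,0,0],"twist":[0,0,0],"grip":1}])

```text
clock: 4.72
eef_pos: [424.1, -251.2, 78.6]
tcp_rot: [3.141, -0.001, 0.076]
contact_force: [-1.3, -3.6, -4.6]
opening: 0.097
```

Request:
carry_out(targets=[{"delta_pos":[-0.003,0,0],"twist":[0,0,0],"grip":1},{"delta_pos":[-0.005,0,0],"twist":[0,0,0],"grip":1}])

```text
clock: 4.88
eef_pos: [423.9, -251.3, 78.7]
tcp_rot: [3.14, -0.005, 0.076]
contact_force: [16.4, 3.6, -15.9]
opening: 0.098
```

Request:
carry_out(targets=[{"delta_pos":[0.006,0,0],"twist":[0,0,0],"grip":1},{"delta_pos":[0.006,0,0],"twist":[0,0,0],"grip":0.2},{"delta_pos":[0.006,0,0],"twist":[0,0,0],"grip":0.2},{"delta_pos":[0.006,0,0],"twist":[0,0,0],"grip":0.2},{"delta_pos":[0.006,0,0],"twist":[0,0,0],"grip":0.2}])

```text
clock: 5.3
eef_pos: [424.7, -250.5, 78.4]
tcp_rot: [-3.141, 0.0, 0.077]
contact_force: [0.6, 0.6, -0.7]
opening: 0.401
```

Request:
carry_out(targets=[{"delta_pos":[0,0,-0.05],"twist":[0,0,0],"grip":0.2},{"delta_pos":[0,0,-0.11],"twist":[0,0,0],"grip":0.2},{"delta_pos":[0,0,-0.17],"twist":[0,0,0],"grip":-1},{"delta_pos":[0,0,-0.23],"twist":[0,0,0],"grip":-1},{"delta_pos":[0,0,-0.25],"twist":[0,0,0],"grip":-1}])

```text
clock: 5.72
eef_pos: [426.5, -251.7, 233.4]
tcp_rot: [3.138, -0.005, 0.077]
contact_force: [0.9, 0.1, -0.1]
opening: 0.815
```

```bash
cat >> h.py <<'E'
def lids(W,im,box=(300,700,-20,600)):
    """coloured flat things on the table: rects of z 10..45 blobs"""
    m=(W[...,2]>9)&(W[...,2]<45)&(W[...,0]>box[0])&(W[...,0]<box[1])&(W[...,1]>box[2])&(W[...,1]<box[3])
    n,L,st,_=cv2.connectedComponentsWithStats(m.astype(np.uint8),connectivity=4)
    for k in range(1,n):
        if 80<st[k,4]<3000:
            P=W[L==k]; zt=np.percentile(P[:,2],80); Q=P[P[:,2]>zt-5]
            c,s,a=cv2.minAreaRect(Q[:,:2].astype(np.float32))
            if s[0]>s[1]: a-=90   # a = direction of the short side
            if max(s)<130: print('c',np.round(c,1),'s',np.round(s),'short dir',round(a,1),'z',round(zt),'rgb',np.median(im[L==k],0))
E
python3 - <<'E'
from h import *
for cam in ['top','side']:
    im,d,W=cloud(cam); print(cam); lids(W,im)
    P,T,c,s,a=chest(W)
    al=np.radians(YC);e=np.array([np.cos(al),np.sin(al)]);n=np.array([-e[1],e[0]])
    Q=W.reshape(-1,3);X=Q[:,:2]@e;Y=Q[:,:2]@n
    m=(Q[:,2]>108)&(Q[:,2]<127)&(X>380)&(X<520)&(abs(Y+283.5)<155); print('panel',m.sum(),np.percentile(X[m],[5,50,95]),np.percentile(Y[m],[2,98]))
    m=(Q[:,2]>12)&(Q[:,2]<40)&(X>440)&(X<660)&(abs(Y+283.5)<150); print('floor',m.sum(),np.percentile(X[m],[2,98]),np.percentile(Y[m],[2,98]),np.median(Q[m,2]))
print(r.sense()['eef_pos'])
E
```

```text
top
c [568.6 401.9] s [50. 68.] short dir 59.9 z 18 rgb [ 64. 108.  68.]
c [564.6 107.1] s [49. 69.] short dir 57.5 z 18 rgb [150.  92.  57.]
c [452.  584.3] s [ 14. 119.] short dir 73.0 z 41 rgb [84. 80. 71.]
c [435.2 411.8] s [ 62. 109.] short dir 75.0 z 34 rgb [96. 94. 87.]
c [428.2  99.1] s [68. 49.] short dir -85.8 z 19 rgb [153.  145.   71.5]
panel 127 [446.92043934 453.39295016 460.49264766] [-257.01048352 -137.84222432]
floor 2623 [477.20337999 648.14541085] [-413.29100189 -157.77657513] 21.63954370541319
side
c [566.4 107.8] s [52. 72.] short dir 60.4 z 16 rgb [184. 108.  51.]
c [429.2  99.6] s [68. 54.] short dir -87.2 z 17 rgb [192. 168.  57.]
c [682.5 212.7] s [43. 13.] short dir -41.5 z 33 rgb [146. 138. 127.]
c [569.7 404.6] s [50. 73.] short dir 61.1 z 17 rgb [ 65. 128.  74.]
c [436.4 413.8] s [ 64. 110.] short dir 75.0 z 32 rgb [112. 110. 106.]
panel 254 [447.42620442 453.62055144 460.29194151] [-422.28232596 -135.44234927]
floor 2470 [461.0966352  650.25017051] [-418.17130445 -137.4239989 ] 21.535110992744194
[ 426.19606078 -251.50838955  231.27791478]
```

Run:
```python
from h import *
x,y=428.5,99.2
plan((x,y,90,93.5),(x,y,1,93.5))
print('back'); X,Y=ch(546,-222)
plan((x,y,200,93.5),(X,Y,150,94.4),(X,Y,25,94.4),start=(x,y,1,93.5))
```

```text
pos [0.016, -0.194, 0.078] twist_z -0.33 rows 5 -> [426.8, -134.7, 184.5] 34.1
pos [0.11, -0.161, 0.079] twist_z -0.33 rows 5 -> [427.3, -17.7, 137.1] 63.8
pos [0.176, -0.084, 0.078] twist_z -0.33 rows 5 -> [428.6, 99.3, 90.3] 93.5
pos [-0.0, -0.0, 0.149] twist_z 0.0 rows 3 -> [428.6, 99.3, 0.9] 93.5
back
pos [0.0, 0.0, -0.166] twist_z -0.0 rows 3 -> [428.5, 99.2, 100.6] 93.5
pos [0.0, 0.0, -0.166] twist_z -0.0 rows 3 -> [428.5, 99.2, 200.2] 93.5
pos [-0.239, 0.096, 0.042] twist_z -0.005 rows 5 -> [494.7, -40.4, 175.0] 94.0
pos [-0.239, 0.095, 0.042] twist_z -0.005 rows 5 -> [561.5, -179.5, 149.8] 94.4
pos [0.0, -0.0, 0.208] twist_z -0.0 rows 4 -> [561.5, -179.5, 25.0] 94.4
```

Request:
carry_out(targets=[{"delta_pos":[0.016,-0.194,0.078],"twist":[0,0,-0.33],"grip":-1},{"delta_pos":[0.016,-0.194,0.078],"twist":[0,0,-0.33],"grip":-1},{"delta_pos":[0.016,-0.194,0.078],"twist":[0,0,-0.33],"grip":-1},{"delta_pos":[0.016,-0.194,0.078],"twist":[0,0,-0.33],"grip":-1},{"delta_pos":[0.016,-0.194,0.078],"twist":[0,0,-0.33],"grip":-1}], newtons=50)

```text
clock: 6.23
eef_pos: [423.7, -131.7, 179.4]
tcp_rot: [-3.138, 0.003, 0.605]
contact_force: [0.4, -0.6, 0.5]
opening: 0.999
```

Request:
carry_out(targets=[{"delta_pos":[0.11,-0.161,0.079],"twist":[0,0,-0.33],"grip":-1},{"delta_pos":[0.11,-0.161,0.079],"twist":[0,0,-0.33],"grip":-1},{"delta_pos":[0.11,-0.161,0.079],"twist":[0,0,-0.33],"grip":-1},{"delta_pos":[0.11,-0.161,0.079],"twist":[0,0,-0.33],"grip":-1},{"delta_pos":[0.11,-0.161,0.079],"twist":[0,0,-0.33],"grip":-1}])

```text
clock: 6.65
eef_pos: [425.2, -15.9, 132.9]
tcp_rot: [-3.139, 0.001, 1.119]
contact_force: [0.2, -0.3, 0.2]
opening: 0.995
```

Request:
carry_out(targets=[{"delta_pos":[0.176,-0.084,0.078],"twist":[0,0,-0.33],"grip":-1},{"delta_pos":[0.176,-0.084,0.078],"twist":[0,0,-0.33],"grip":-1},{"delta_pos":[0.176,-0.084,0.078],"twist":[0,0,-0.33],"grip":-1},{"delta_pos":[0.176,-0.084,0.078],"twist":[0,0,-0.33],"grip":-1},{"delta_pos":[0.176,-0.084,0.078],"twist":[0,0,-0.33],"grip":-1}])

```text
clock: 7.07
eef_pos: [427.6, 100.4, 86.7]
tcp_rot: [-3.141, 0.0, 1.635]
contact_force: [-0.3, 0.1, 0.7]
opening: 0.999
```

Request:
carry_out(targets=[{"delta_pos":[0,0,0.05],"twist":[0,0,0],"grip":-1},{"delta_pos":[0,0,0.1],"twist":[0,0,0],"grip":-1},{"delta_pos":[0,0,0.13],"twist":[0,0,0],"grip":-1},{"delta_pos":[0,0,0.149],"twist":[0,0,0],"grip":-1},{"delta_pos":[0,0,0.149],"twist":[0,0,0],"grip":-1}])

```text
clock: 7.48
eef_pos: [426.8, 97.8, -3.6]
tcp_rot: [-3.139, 0.001, 1.623]
contact_force: [-0.3, -0.7, 0.7]
opening: 1.002
```

Request:
carry_out(targets=[{"delta_pos":[0,0,0],"twist":[0,0,0],"grip":1},{"delta_pos":[0,0,0],"twist":[0,0,0],"grip":1},{"delta_pos":[0,0,0],"twist":[0,0,0],"grip":1},{"delta_pos":[0,0,0],"twist":[0,0,0],"grip":1},{"delta_pos":[0,0,0],"twist":[0,0,0],"grip":1}])

```text
clock: 7.9
eef_pos: [428.4, 99.8, -0.8]
tcp_rot: [3.139, -0.0, 1.631]
contact_force: [-0.3, -4.0, 6.0]
opening: 0.572
```

Request:
carry_out(targets=[{"delta_pos":[0,0,-0.05],"twist":[0,0,0],"grip":1},{"delta_pos":[0,0,-0.1],"twist":[0,0,0],"grip":1},{"delta_pos":[0,0,-0.15],"twist":[0,0,0],"grip":1},{"delta_pos":[0,0,-0.21],"twist":[0,0,0],"grip":1},{"delta_pos":[0,0,-0.27],"twist":[0,0,0],"grip":1}])

```text
clock: 8.32
eef_pos: [426.9, 99.8, 162.3]
tcp_rot: [3.141, -0.0, 1.631]
contact_force: [0.5, 0.4, 0.2]
opening: 0.571
```

Request:
carry_out(targets=[{"delta_pos":[-0.05,0.02,-0.06],"twist":[0,0,-0.005],"grip":1},{"delta_pos":[-0.1,0.04,-0.06],"twist":[0,0,-0.005],"grip":1},{"delta_pos":[-0.15,0.06,-0.03],"twist":[0,0,-0.005],"grip":1},{"delta_pos":[-0.2,0.08,-0.02],"twist":[0,0,-0.005],"grip":1},{"delta_pos":[-0.239,0.096,-0.02],"twist":[0,0,-0.005],"grip":1}])

```text
clock: 8.73
eef_pos: [493.6, -41.6, 172.0]
tcp_rot: [3.141, 0.0, 1.639]
contact_force: [0.3, -0.5, -0.2]
opening: 0.571
```

Request:
carry_out(targets=[{"delta_pos":[-0.05,0.02,0],"twist":[0,0,-0.005],"grip":1},{"delta_pos":[-0.1,0.04,0],"twist":[0,0,-0.005],"grip":1},{"delta_pos":[-0.15,0.06,0],"twist":[0,0,-0.005],"grip":1},{"delta_pos":[-0.2,0.08,0],"twist":[0,0,-0.005],"grip":1},{"delta_pos":[-0.239,0.095,0],"twist":[0,0,-0.005],"grip":1}])

```text
clock: 9.15
eef_pos: [561.3, -181.1, 173.1]
tcp_rot: [3.14, 0.001, 1.646]
contact_force: [-0.3, 0.7, -0.8]
opening: 0.566
```

Run:
```python
from h import *
im,d,W=cloud('side'); save(im[60:320,200:520],'s2.png')
s=r.sense(); print(s['eef_pos'],s['tcp_rot'],s['opening'])
X,Y=ch(546,-222); print(X,Y); plan((X,Y,60,94.4),(X,Y,22.5,94.4))
```

```text
[ 563.2663491  -184.33641603  173.34515314] [3.13760437 0.00348969 1.64543626] 0.5717744491579037
561.4224269600521 -179.45712163713333
pos [0.008, -0.002, 0.189] twist_z -0.001 rows 3 -> [561.7, -179.6, 59.9] 94.4
pos [0.0, -0.0, 0.062] twist_z -0.0 rows 1 -> [561.7, -179.6, 22.7] 94.4
```

View pics/s2.png

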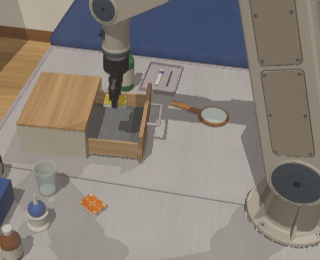

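The yellow box is held above the open drawer, at (115,100) in the crop. I'll let the arm settle, then lower it.

Request:
carry_out(targets=[{"delta_pos":[0,0,0.06],"twist":[0,0,0],"grip":1},{"delta_pos":[0,0,0.12],"twist":[0,0,0],"grip":1},{"delta_pos":[0,0,0.17],"twist":[0,0,0],"grip":1},{"delta_pos":[0,0,0.17],"twist":[0,0,0],"grip":1},{"delta_pos":[0,0,0.17],"twist":[0,0,0],"grip":1}])

```text
clock: 9.62
eef_pos: [559.3, -178.3, 69.7]
tcp_rot: [-3.139, -0.001, 1.647]
contact_force: [0.4, 0.5, 0.8]
opening: 0.571
```

Request:
carry_out(targets=[{"delta_pos":[0,0,0],"twist":[0,0,0],"grip":1},{"delta_pos":[0,0,0],"twist":[0,0,0],"grip":1},{"delta_pos":[0,0,0],"twist":[0,0,0],"grip":1}])

```text
clock: 9.87
eef_pos: [561.8, -179.0, 72.2]
tcp_rot: [3.138, 0.001, 1.648]
contact_force: [0.5, 0.7, -0.9]
opening: 0.568
```

Run:
```python
from h import *
s=r.sense(); print(s['eef_pos'],s['tcp_rot'],s['opening'])
X,Y=ch(546,-222); plan((X,Y,23,94.4))
```

```text
[ 561.77523886 -179.0073732    72.17265663] [3.13823896e+00 1.37865844e-03 1.64786129e+00] 0.5684221261472847
pos [-0.001, -0.001, 0.082] twist_z 0.0 rows 2 -> [561.2, -179.7, 23.0] 94.4
```

Request:
carry_out(targets=[{"delta_pos":[0,0,0.04],"twist":[0,0,0],"grip":1},{"delta_pos":[0,0,0.065],"twist":[0,0,0],"grip":1},{"delta_pos":[0,0,0.075],"twist":[0,0,0],"grip":1},{"delta_pos":[0,0,0.082],"twist":[0,0,0],"grip":1},{"delta_pos":[0,0,0.083],"twist":[0,0,0],"grip":1}])

```text
clock: 10.28
eef_pos: [561.6, -178.9, 21.3]
tcp_rot: [3.139, 0.001, 1.648]
contact_force: [0.2, -0.6, 0.8]
opening: 0.57
```

Request:
carry_out(targets=[{"delta_pos":[0,0,0],"twist":[0,0,0],"grip":1},{"delta_pos":[0,0,0],"twist":[0,0,0],"grip":1},{"delta_pos":[0,0,0],"twist":[0,0,0],"grip":1}])

```text
clock: 10.53
eef_pos: [561.5, -178.9, 21.3]
tcp_rot: [3.139, 0.001, 1.648]
contact_force: [0.8, 1.9, 6.8]
opening: 0.57
```

Request:
carry_out(targets=[{"delta_pos":[0,0,0],"twist":[0,0,0],"grip":-0.7},{"delta_pos":[0,0,0],"twist":[0,0,0],"grip":-0.7},{"delta_pos":[0,0,0],"twist":[0,0,0],"grip":-0.7},{"delta_pos":[0,0,0],"twist":[0,0,0],"grip":-0.7}])

```text
clock: 10.87
eef_pos: [560.8, -179.8, 20.5]
tcp_rot: [3.141, 0.002, 1.648]
contact_force: [-0.3, -6.9, 1.8]
opening: 0.849
```

Request:
carry_out(targets=[{"delta_pos":[0,0,-0.04],"twist":[0,0,0],"grip":-0.7},{"delta_pos":[0,0,-0.09],"twist":[0,0,0],"grip":-0.7},{"delta_pos":[0,0,-0.15],"twist":[0,0,0],"grip":-1},{"delta_pos":[0,0,-0.21],"twist":[0,0,0],"grip":-1},{"delta_pos":[0,0,-0.25],"twist":[0,0,0],"grip":-1}])

```text
clock: 11.28
eef_pos: [560.9, -179.0, 173.3]
tcp_rot: [3.139, 0.001, 1.648]
contact_force: [0.5, -0.1, 0.3]
opening: 1.004
```

Request:
carry_out(targets=[{"delta_pos":[0,0,0],"twist":[0,0,0],"grip":-1},{"delta_pos":[0,0,0],"twist":[0,0,0],"grip":-1},{"delta_pos":[0,0,0],"twist":[0,0,0],"grip":-1}])

```text
clock: 11.53
eef_pos: [559.6, -178.5, 169.3]
tcp_rot: [-3.14, -0.0, 1.648]
contact_force: [0.4, 0.1, 0.2]
opening: 1.001
```

Run:
```python
from h import *
for cam in ['top','side']:
    im,d,W=cloud(cam); print(cam); lids(W,im); lids(W,im,(470,640,-290,-80))
x,y=565.5,107.5
plan((x,y,110,59),(x,y,1,59))
```

```text
top
c [568.6 402.5] s [48. 68.] short dir 61.7 z 18 rgb [61. 98. 63.]
c [564.8 106.8] s [49. 69.] short dir 58.9 z 18 rgb [150.  97.  58.]
c [453.7 583.1] s [ 15. 123.] short dir 78.8 z 41 rgb [84. 81. 71.]
c [435.8 411.7] s [ 63. 110.] short dir 74.7 z 34 rgb [96. 94. 87.]
c [ 558.6 -268.6] s [ 42. 127.] short dir 88.2 z 26 rgb [84. 84. 78.]
c [ 560.7 -184.6] s [80. 26.] short dir -19.2 z 37 rgb [93.5 90.  73. ]
side
c [565.8 108.1] s [52. 73.] short dir 60.4 z 17 rgb [188. 112.  53.]
c [681.5 214. ] s [43. 12.] short dir -41.0 z 34 rgb [144. 136. 125.]
c [569.8 404.1] s [50. 72.] short dir 60.2 z 17 rgb [ 61. 115.  68.]
c [436.3 414.1] s [ 64. 109.] short dir 76.1 z 32 rgb [112. 109. 106.]
pos [0.237, 0.024, 0.049] twist_z 0.197 rows 4 -> [562.6, -35.4, 139.1] 76.7
pos [0.233, -0.05, 0.048] twist_z 0.196 rows 4 -> [565.7, 107.5, 110.3] 59.0
pos [-0.0, -0.0, 0.182] twist_z 0.0 rows 3 -> [565.7, 107.5, 1.1] 59.0
```

Request:
carry_out(targets=[{"delta_pos":[0.06,0,0],"twist":[0,0,0.05],"grip":-1},{"delta_pos":[0.12,0.012,0.0],"twist":[0,0,0.1],"grip":-1},{"delta_pos":[0.18,0.018,0.02],"twist":[0,0,0.15],"grip":-1},{"delta_pos":[0.237,0.024,0.049],"twist":[0,0,0.197],"grip":-1},{"delta_pos":[0.237,0.024,0.049],"twist":[0,0,0.197],"grip":-1}])

```text
clock: 12.05
eef_pos: [561.0, -30.8, 136.6]
tcp_rot: [-3.135, -0.0, 1.336]
contact_force: [-1.0, 0.1, -1.0]
opening: 0.995
```

Request:
carry_out(targets=[{"delta_pos":[0.06,-0.012,0.012],"twist":[0,0,0.05],"grip":-1},{"delta_pos":[0.12,-0.025,0.024],"twist":[0,0,0.1],"grip":-1},{"delta_pos":[0.18,-0.038,0.036],"twist":[0,0,0.15],"grip":-1},{"delta_pos":[0.233,-0.05,0.048],"twist":[0,0,0.196],"grip":-1},{"delta_pos":[0.233,-0.05,0.048],"twist":[0,0,0.196],"grip":-1}])

```text
clock: 12.47
eef_pos: [565.3, 111.6, 109.3]
tcp_rot: [-3.138, 0.001, 1.029]
contact_force: [-0.9, -0.0, -0.7]
opening: 0.995
```

Request:
carry_out(targets=[{"delta_pos":[0,0,0.06],"twist":[0,0,0],"grip":-1},{"delta_pos":[0,0,0.12],"twist":[0,0,0],"grip":-1},{"delta_pos":[0,0,0.15],"twist":[0,0,0],"grip":-1},{"delta_pos":[0,0,0.15],"twist":[0,0,0],"grip":-1},{"delta_pos":[0,0,0.15],"twist":[0,0,0],"grip":-1}])

```text
clock: 12.88
eef_pos: [565.4, 106.5, 20.5]
tcp_rot: [-3.139, 0.003, 1.031]
contact_force: [0.2, -0.9, 0.3]
opening: 1.0
```

Request:
carry_out(targets=[{"delta_pos":[0,0,0],"twist":[0,0,0],"grip":-1},{"delta_pos":[0,0,0],"twist":[0,0,0],"grip":-1},{"delta_pos":[0,0,0],"twist":[0,0,0],"grip":-1}])

```text
clock: 13.13
eef_pos: [567.9, 107.2, 23.4]
tcp_rot: [3.14, -0.002, 1.03]
contact_force: [0.6, 0.9, 0.5]
opening: 1.0
```

Run:
```python
from h import *
s=r.sense(); print(s['eef_pos'],s['tcp_rot'],s['opening'])
x,y=565.5,107.5
plan((x,y,0,59))
X,Y=561.5,-178.9
plan((x,y,200,59),(X,Y,170,94.4),(X,Y,80,94.4),start=(x,y,0,59))
```

```text
[567.8592653  107.20235896  23.36594686] [ 3.13972676e+00 -1.62059664e-03  1.03047350e+00] 1.0001978838123138
pos [-0.002, -0.004, 0.039] twist_z 0.0 rows 1 -> [565.2, 107.4, -0.0] 59.0
pos [0.0, 0.0, -0.167] twist_z -0.0 rows 3 -> [565.5, 107.5, 100.2] 59.0
pos [0.0, 0.0, -0.166] twist_z -0.0 rows 3 -> [565.5, 107.5, 199.8] 59.0
pos [-0.206, 0.12, 0.025] twist_z -0.197 rows 4 -> [563.6, -35.5, 184.8] 76.7
pos [-0.233, 0.052, 0.025] twist_z -0.196 rows 4 -> [561.8, -178.8, 169.8] 94.4
pos [-0.0, -0.001, 0.15] twist_z -0.0 rows 3 -> [561.2, -178.8, 79.8] 94.4
```

Request:
carry_out(targets=[{"delta_pos":[-0.002,-0.004,0.02],"twist":[0,0,0],"grip":-1},{"delta_pos":[-0.002,-0.004,0.039],"twist":[0,0,0],"grip":-1},{"delta_pos":[-0.002,-0.004,0.039],"twist":[0,0,0],"grip":-1}])

```text
clock: 13.38
eef_pos: [563.1, 107.2, -2.6]
tcp_rot: [-3.14, 0.001, 1.031]
contact_force: [0.2, 0.3, -0.3]
opening: 0.997
```

Request:
carry_out(targets=[{"delta_pos":[0,0,0],"twist":[0,0,0],"grip":1},{"delta_pos":[0,0,0],"twist":[0,0,0],"grip":1},{"delta_pos":[0,0,0],"twist":[0,0,0],"grip":1},{"delta_pos":[0,0,0],"twist":[0,0,0],"grip":1},{"delta_pos":[0,0,0],"twist":[0,0,0],"grip":1}])

```text
clock: 13.8
eef_pos: [564.7, 107.5, -0.8]
tcp_rot: [3.141, -0.001, 1.031]
contact_force: [-0.2, 0.9, 4.6]
opening: 0.574
```

Request:
carry_out(targets=[{"delta_pos":[0,0,-0.05],"twist":[0,0,0],"grip":1},{"delta_pos":[0,0,-0.11],"twist":[0,0,0],"grip":1},{"delta_pos":[0,0,-0.17],"twist":[0,0,0],"grip":1},{"delta_pos":[0,0,-0.23],"twist":[0,0,0],"grip":1},{"delta_pos":[0,0,-0.28],"twist":[0,0,0],"grip":1}])

```text
clock: 14.22
eef_pos: [564.3, 107.4, 169.2]
tcp_rot: [3.14, -0.001, 1.031]
contact_force: [1.0, -0.1, 0.3]
opening: 0.577
```

Request:
carry_out(targets=[{"delta_pos":[-0.05,0.03,0],"twist":[0,0,-0.05],"grip":1},{"delta_pos":[-0.1,0.06,0],"twist":[0,0,-0.1],"grip":1},{"delta_pos":[-0.15,0.09,0],"twist":[0,0,-0.15],"grip":1},{"delta_pos":[-0.206,0.12,0],"twist":[0,0,-0.197],"grip":1},{"delta_pos":[-0.206,0.12,0],"twist":[0,0,-0.197],"grip":1}])

```text
clock: 14.63
eef_pos: [561.8, -40.9, 166.8]
tcp_rot: [3.141, 0.002, 1.343]
contact_force: [-0.3, -0.3, -0.4]
opening: 0.571
```

Request:
carry_out(targets=[{"delta_pos":[-0.06,0.012,0],"twist":[0,0,-0.05],"grip":1},{"delta_pos":[-0.12,0.025,0],"twist":[0,0,-0.1],"grip":1},{"delta_pos":[-0.18,0.04,0],"twist":[0,0,-0.15],"grip":1},{"delta_pos":[-0.233,0.052,0],"twist":[0,0,-0.196],"grip":1},{"delta_pos":[-0.233,0.052,0],"twist":[0,0,-0.196],"grip":1}])

```text
clock: 15.05
eef_pos: [560.7, -183.8, 166.8]
tcp_rot: [3.141, 0.002, 1.649]
contact_force: [-0.6, -0.6, -0.1]
opening: 0.574
```

Request:
carry_out(targets=[{"delta_pos":[0,0,0.05],"twist":[0,0,0],"grip":1},{"delta_pos":[0,0,0.1],"twist":[0,0,0],"grip":1},{"delta_pos":[0,0,0.14],"twist":[0,0,0],"grip":1},{"delta_pos":[0,0,0.14],"twist":[0,0,0],"grip":1},{"delta_pos":[0,0,0.14],"twist":[0,0,0],"grip":1}])

```text
clock: 15.47
eef_pos: [559.7, -178.3, 81.7]
tcp_rot: [-3.139, -0.001, 1.648]
contact_force: [-0.3, -1.1, -0.0]
opening: 0.569
```

Request:
carry_out(targets=[{"delta_pos":[0,0,0],"twist":[0,0,0],"grip":1},{"delta_pos":[0,0,0],"twist":[0,0,0],"grip":1},{"delta_pos":[0,0,0],"twist":[0,0,0],"grip":1},{"delta_pos":[0,0,0],"twist":[0,0,0],"grip":1}])

```text
clock: 15.8
eef_pos: [561.5, -179.0, 83.9]
tcp_rot: [3.14, 0.001, 1.648]
contact_force: [-0.1, 0.5, 0.0]
opening: 0.572
```

Run:
```python
from h import *
s=r.sense(); print(s['eef_pos'],s['tcp_rot'],s['opening'])
im,d,W=cloud('side'); save(cv2.resize(im[110:230,230:390],(640,480)),'s3.png')
plan((561.5,-178.9,39,94.4))
```

```text
[ 561.45744245 -179.01869164   83.85126288] [3.13955678e+00 7.98679549e-04 1.64787743e+00] 0.5717064602362862
pos [0.0, 0.0, 0.074] twist_z 0.0 rows 2 -> [561.2, -179.0, 39.2] 94.4
```

View pics/s3.png

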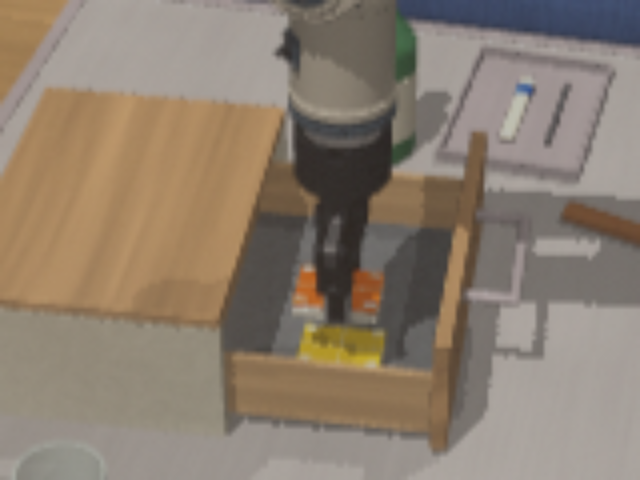

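The orange box hangs above the yellow one, which lies on the drawer floor, at (340,290) and (343,345) in the crop. Their edges line up, so I'll lower it and release.

Request:
carry_out(targets=[{"delta_pos":[0,0,0.035],"twist":[0,0,0],"grip":1},{"delta_pos":[0,0,0.06],"twist":[0,0,0],"grip":1},{"delta_pos":[0,0,0.07],"twist":[0,0,0],"grip":1},{"delta_pos":[0,0,0.077],"twist":[0,0,0],"grip":1},{"delta_pos":[0,0,0.077],"twist":[0,0,0],"grip":1}])

```text
clock: 16.27
eef_pos: [561.9, -178.9, 37.4]
tcp_rot: [3.139, 0.0, 1.648]
contact_force: [-0.2, 0.9, -1.1]
opening: 0.57
```

Request:
carry_out(targets=[{"delta_pos":[0,0,0],"twist":[0,0,0],"grip":1},{"delta_pos":[0,0,0.001],"twist":[0,0,0],"grip":1},{"delta_pos":[0,0,0.001],"twist":[0,0,0],"grip":1}])

```text
clock: 16.52
eef_pos: [561.8, -179.0, 37.2]
tcp_rot: [3.139, 0.001, 1.648]
contact_force: [-0.5, 2.2, 9.5]
opening: 0.573
```

Request:
carry_out(targets=[{"delta_pos":[0,0,0],"twist":[0,0,0],"grip":0.4},{"delta_pos":[0,0,0],"twist":[0,0,0],"grip":-0.3},{"delta_pos":[0,0,0],"twist":[0,0,0],"grip":-0.7},{"delta_pos":[0,0,0],"twist":[0,0,0],"grip":-0.7}])

```text
clock: 16.85
eef_pos: [560.6, -178.9, 35.8]
tcp_rot: [3.142, 0.0, 1.648]
contact_force: [-0.4, -0.3, 0.4]
opening: 0.848
```

Request:
carry_out(targets=[{"delta_pos":[0,0,-0.04],"twist":[0,0,0],"grip":-0.7},{"delta_pos":[0,0,-0.09],"twist":[0,0,0],"grip":-0.7},{"delta_pos":[0,0,-0.15],"twist":[0,0,0],"grip":-1},{"delta_pos":[0,0,-0.2],"twist":[0,0,0],"grip":-1},{"delta_pos":[0,0,-0.23],"twist":[0,0,0],"grip":-1}])

```text
clock: 17.27
eef_pos: [561.7, -179.3, 177.1]
tcp_rot: [3.138, 0.001, 1.648]
contact_force: [1.0, -0.1, -0.0]
opening: 1.002
```

Request:
carry_out(targets=[{"delta_pos":[0,0,0],"twist":[0,0,0],"grip":-1},{"delta_pos":[0,0,0],"twist":[0,0,0],"grip":-1},{"delta_pos":[0,0,0],"twist":[0,0,0],"grip":-1}])

```text
clock: 17.52
eef_pos: [559.9, -178.7, 172.7]
tcp_rot: [-3.14, -0.001, 1.648]
contact_force: [0.4, 0.3, -0.9]
opening: 0.998
```

Run:
```python
from h import *
for cam in ['top','side']:
    im,d,W=cloud(cam); print(cam); lids(W,im)
x,y=569,403.2
plan((x,y,150,60.7))
```

```text
top
c [569.  402.6] s [51. 68.] short dir 60.0 z 18 rgb [60. 98. 63.]
c [455.3 582.5] s [ 17. 121.] short dir 77.8 z 40 rgb [84. 81. 71.]
c [435.3 411.7] s [ 63. 109.] short dir 75.6 z 35 rgb [96. 94. 87.]
side
c [681.8 213.9] s [45. 14.] short dir -39.3 z 36 rgb [143. 136. 125.]
c [569.6 404.8] s [52. 70.] short dir 59.4 z 16 rgb [ 61. 115.  67.]
c [436.1 414.4] s [ 64. 110.] short dir 75.9 z 33 rgb [112. 109. 106.]
pos [0.241, 0.023, 0.009] twist_z 0.094 rows 4 -> [562.3, -33.3, 166.7] 86.0
pos [0.242, -0.013, 0.009] twist_z 0.094 rows 4 -> [564.8, 112.0, 161.3] 77.5
pos [0.238, -0.049, 0.009] twist_z 0.093 rows 4 -> [567.0, 257.8, 155.9] 69.1
pos [0.228, -0.083, 0.01] twist_z 0.094 rows 4 -> [569.2, 403.4, 149.9] 60.7
```

Request:
carry_out(targets=[{"delta_pos":[0.06,0.006,0.002],"twist":[0,0,0.025],"grip":-1},{"delta_pos":[0.12,0.012,0.005],"twist":[0,0,0.05],"grip":-1},{"delta_pos":[0.18,0.018,0.007],"twist":[0,0,0.07],"grip":-1},{"delta_pos":[0.241,0.023,0.009],"twist":[0,0,0.094],"grip":-1}])

```text
clock: 17.95
eef_pos: [562.4, -32.4, 166.8]
tcp_rot: [-3.139, 0.0, 1.498]
contact_force: [0.4, 0.5, 0.5]
opening: 0.998
```

Request:
carry_out(targets=[{"delta_pos":[0.06,-0.003,0.002],"twist":[0,0,0.025],"grip":-1},{"delta_pos":[0.12,-0.006,0.005],"twist":[0,0,0.05],"grip":-1},{"delta_pos":[0.18,-0.01,0.007],"twist":[0,0,0.07],"grip":-1},{"delta_pos":[0.242,-0.013,0.009],"twist":[0,0,0.094],"grip":-1}])

```text
clock: 18.28
eef_pos: [564.6, 113.2, 161.4]
tcp_rot: [-3.139, 0.001, 1.351]
contact_force: [0.1, 0.1, 0.4]
opening: 1.003
```

Request:
carry_out(targets=[{"delta_pos":[0.06,-0.012,0.002],"twist":[0,0,0.025],"grip":-1},{"delta_pos":[0.12,-0.025,0.005],"twist":[0,0,0.05],"grip":-1},{"delta_pos":[0.18,-0.037,0.007],"twist":[0,0,0.07],"grip":-1},{"delta_pos":[0.238,-0.049,0.009],"twist":[0,0,0.093],"grip":-1}])

```text
clock: 18.62
eef_pos: [567.0, 259.2, 155.9]
tcp_rot: [-3.14, 0.002, 1.205]
contact_force: [0.3, -0.0, 0.4]
opening: 1.003
```

Request:
carry_out(targets=[{"delta_pos":[0.06,-0.02,0.002],"twist":[0,0,0.025],"grip":-1},{"delta_pos":[0.12,-0.042,0.005],"twist":[0,0,0.05],"grip":-1},{"delta_pos":[0.18,-0.065,0.007],"twist":[0,0,0.07],"grip":-1},{"delta_pos":[0.228,-0.083,0.01],"twist":[0,0,0.094],"grip":-1},{"delta_pos":[0.228,-0.083,0.01],"twist":[0,0,0.094],"grip":-1}])

```text
clock: 19.03
eef_pos: [569.0, 408.4, 149.4]
tcp_rot: [-3.14, -0.0, 1.06]
contact_force: [-0.7, -1.3, -0.1]
opening: 1.0
```

Request:
carry_out(targets=[{"delta_pos":[0,0,0.06],"twist":[0,0,0],"grip":-1},{"delta_pos":[0,0,0.12],"twist":[0,0,0],"grip":-1},{"delta_pos":[0,0,0.17],"twist":[0,0,0],"grip":-1},{"delta_pos":[0,0,0.2],"twist":[0,0,0],"grip":-1},{"delta_pos":[0,0,0.2],"twist":[0,0,0],"grip":-1}])

```text
clock: 19.45
eef_pos: [566.6, 400.2, 25.2]
tcp_rot: [-3.137, 0.009, 1.059]
contact_force: [-1.6, -0.3, -0.2]
opening: 0.994
```

Request:
carry_out(targets=[{"delta_pos":[0,0,0],"twist":[0,0,0],"grip":-1},{"delta_pos":[0,0,0],"twist":[0,0,0],"grip":-1},{"delta_pos":[0,0,0],"twist":[0,0,0],"grip":-1}])

```text
clock: 19.7
eef_pos: [571.2, 403.6, 33.2]
tcp_rot: [3.141, -0.002, 1.059]
contact_force: [-0.3, -0.6, -0.6]
opening: 1.001
```

Run:
```python
from h import *
s=r.sense(); print(s['eef_pos'],s['tcp_rot'],s['opening'])
x,y=569.2,403.3
plan((x,y,0,60.4))
X,Y=561.6,-178.9
plan((x,y,170,60.4),(X,Y,170,94.4),start=(x,y,0,60.4))
```

```text
[571.21178238 403.64308691  33.2070581 ] [ 3.14051411e+00 -2.26497810e-03  1.05871912e+00] 1.001424511710436
pos [-0.002, -0.003, 0.055] twist_z 0.003 rows 1 -> [569.1, 403.5, 0.2] 60.4
pos [0.0, 0.0, -0.283] twist_z -0.0 rows 5 -> [569.2, 403.3, 169.8] 60.4
pos [-0.212, 0.117, -0.0] twist_z -0.094 rows 4 -> [567.4, 258.0, 169.8] 68.9
pos [-0.228, 0.085, -0.0] twist_z -0.095 rows 4 -> [565.6, 112.0, 169.8] 77.4
pos [-0.237, 0.05, -0.0] twist_z -0.094 rows 4 -> [563.9, -33.3, 169.8] 85.9
pos [-0.242, 0.014, -0.0] twist_z -0.095 rows 4 -> [561.8, -178.7, 169.8] 94.4
```

Request:
carry_out(targets=[{"delta_pos":[-0.002,-0.003,0.02],"twist":[0,0,0.003],"grip":-1},{"delta_pos":[-0.002,-0.003,0.04],"twist":[0,0,0.003],"grip":-1},{"delta_pos":[-0.002,-0.003,0.053],"twist":[0,0,0.003],"grip":-1},{"delta_pos":[-0.002,-0.003,0.053],"twist":[0,0,0.003],"grip":-1},{"delta_pos":[-0.002,-0.003,0.053],"twist":[0,0,0.003],"grip":-1}])

```text
clock: 20.12
eef_pos: [567.4, 402.5, -1.4]
tcp_rot: [-3.141, 0.002, 1.054]
contact_force: [0.1, -0.1, 1.1]
opening: 1.001
```

Request:
carry_out(targets=[{"delta_pos":[0,0,0],"twist":[0,0,0],"grip":-1},{"delta_pos":[0,0,0],"twist":[0,0,0],"grip":-1},{"delta_pos":[0,0,0],"twist":[0,0,0],"grip":-1},{"delta_pos":[0,0,0],"twist":[0,0,0],"grip":-1},{"delta_pos":[0,0,0],"twist":[0,0,0],"grip":-1}])

```text
clock: 20.53
eef_pos: [568.2, 403.0, 0.0]
tcp_rot: [3.141, -0.0, 1.054]
contact_force: [0.3, -0.7, -0.7]
opening: 0.998
```

Request:
carry_out(targets=[{"delta_pos":[0,0,0],"twist":[0,0,0],"grip":1},{"delta_pos":[0,0,0],"twist":[0,0,0],"grip":1},{"delta_pos":[0,0,0],"twist":[0,0,0],"grip":1},{"delta_pos":[0,0,0],"twist":[0,0,0],"grip":1},{"delta_pos":[0,0,0],"twist":[0,0,0],"grip":1}])

```text
clock: 20.95
eef_pos: [568.2, 403.1, 0.0]
tcp_rot: [3.141, -0.001, 1.054]
contact_force: [-0.1, 0.0, 3.1]
opening: 0.57
```

Request:
carry_out(targets=[{"delta_pos":[0,0,-0.05],"twist":[0,0,0],"grip":1},{"delta_pos":[0,0,-0.11],"twist":[0,0,0],"grip":1},{"delta_pos":[0,0,-0.17],"twist":[0,0,0],"grip":1},{"delta_pos":[0,0,-0.23],"twist":[0,0,0],"grip":1},{"delta_pos":[0,0,-0.283],"twist":[0,0,0],"grip":1}])

```text
clock: 21.37
eef_pos: [568.0, 402.9, 171.6]
tcp_rot: [3.141, -0.001, 1.054]
contact_force: [0.3, -0.4, -0.1]
opening: 0.569
```

Request:
carry_out(targets=[{"delta_pos":[-0.05,0.03,0],"twist":[0,0,-0.025],"grip":1},{"delta_pos":[-0.1,0.055,0],"twist":[0,0,-0.05],"grip":1},{"delta_pos":[-0.16,0.088,0],"twist":[0,0,-0.07],"grip":1},{"delta_pos":[-0.212,0.117,0],"twist":[0,0,-0.094],"grip":1}])

```text
clock: 21.7
eef_pos: [565.4, 255.9, 169.4]
tcp_rot: [-3.142, 0.0, 1.204]
contact_force: [-0.1, -0.9, -0.4]
opening: 0.569
```

Request:
carry_out(targets=[{"delta_pos":[-0.057,0.021,0],"twist":[0,0,-0.025],"grip":1},{"delta_pos":[-0.114,0.042,0],"twist":[0,0,-0.05],"grip":1},{"delta_pos":[-0.17,0.064,0],"twist":[0,0,-0.07],"grip":1},{"delta_pos":[-0.228,0.085,0],"twist":[0,0,-0.095],"grip":1}])

```text
clock: 22.03
eef_pos: [564.0, 110.1, 169.4]
tcp_rot: [3.142, -0.0, 1.353]
contact_force: [0.2, -0.6, -0.5]
opening: 0.569
```

Request:
carry_out(targets=[{"delta_pos":[-0.06,0.012,0],"twist":[0,0,-0.025],"grip":1},{"delta_pos":[-0.12,0.025,0],"twist":[0,0,-0.05],"grip":1},{"delta_pos":[-0.18,0.038,0],"twist":[0,0,-0.07],"grip":1},{"delta_pos":[-0.237,0.05,0],"twist":[0,0,-0.094],"grip":1}])

```text
clock: 22.37
eef_pos: [562.2, -35.6, 169.5]
tcp_rot: [-3.142, 0.0, 1.5]
contact_force: [0.5, 0.7, -1.0]
opening: 0.571
```

Request:
carry_out(targets=[{"delta_pos":[-0.06,0.004,0],"twist":[0,0,-0.025],"grip":1},{"delta_pos":[-0.12,0.007,0],"twist":[0,0,-0.05],"grip":1},{"delta_pos":[-0.18,0.01,0],"twist":[0,0,-0.07],"grip":1},{"delta_pos":[-0.22,0.013,0],"twist":[0,0,-0.09],"grip":1},{"delta_pos":[-0.242,0.014,0],"twist":[0,0,-0.095],"grip":1}])

```text
clock: 22.78
eef_pos: [560.2, -182.1, 169.4]
tcp_rot: [-3.142, 0.001, 1.648]
contact_force: [0.3, -0.1, -0.6]
opening: 0.567
```

Request:
carry_out(targets=[{"delta_pos":[0,0,0.03],"twist":[0,0,0],"grip":1},{"delta_pos":[0,0,0.06],"twist":[0,0,0],"grip":1},{"delta_pos":[0,0,0.09],"twist":[0,0,0],"grip":1},{"delta_pos":[0,0,0.11],"twist":[0,0,0],"grip":1},{"delta_pos":[0,0,0.12],"twist":[0,0,0],"grip":1}])

```text
clock: 23.2
eef_pos: [559.4, -178.7, 95.6]
tcp_rot: [-3.139, -0.001, 1.648]
contact_force: [-0.2, -0.3, -0.2]
opening: 0.57
```

Request:
carry_out(targets=[{"delta_pos":[0,0,0],"twist":[0,0,0],"grip":1},{"delta_pos":[0,0,0],"twist":[0,0,0],"grip":1},{"delta_pos":[0,0,0],"twist":[0,0,0],"grip":1},{"delta_pos":[0,0,0],"twist":[0,0,0],"grip":1},{"delta_pos":[0,0,0],"twist":[0,0,0],"grip":1}])

```text
clock: 23.62
eef_pos: [561.1, -179.2, 98.3]
tcp_rot: [3.14, 0.001, 1.648]
contact_force: [-0.7, 0.4, -0.5]
opening: 0.567
```

Run:
```python
from h import *
s=r.sense(); print(s['eef_pos'],s['tcp_rot'],s['opening'])
im,d,W=cloud('side'); save(cv2.resize(im[110:230,230:390],(640,480)),'s4.png')
plan((561.6,-178.9,53.3,94.4))
```

```text
[ 561.14803666 -179.18231744   98.34469195] [3.14024936e+00 5.64803573e-04 1.64801683e+00] 0.5671223122540612
pos [0.0, 0.001, 0.075] twist_z 0.0 rows 2 -> [561.6, -179.1, 53.2] 94.4
```

View pics/s4.png

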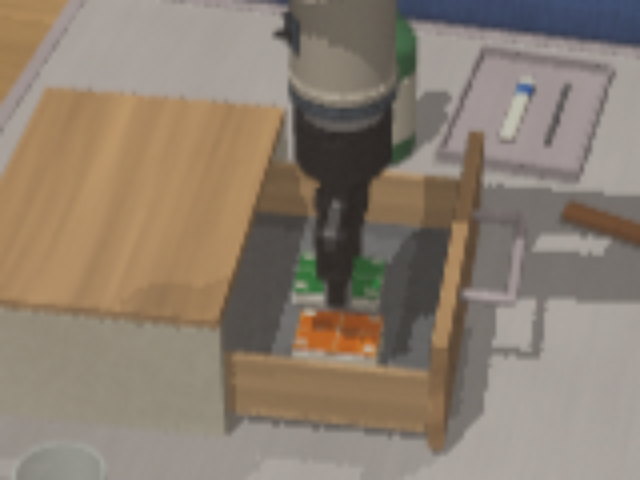

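The green box hangs over the orange one: edges 295–383 against 294–382 in the crop. I'll lower and release it.

Request:
carry_out(targets=[{"delta_pos":[0,0.001,0.03],"twist":[0,0,0],"grip":1},{"delta_pos":[0,0.001,0.05],"twist":[0,0,0],"grip":1},{"delta_pos":[0,0.001,0.065],"twist":[0,0,0],"grip":1},{"delta_pos":[0,0.001,0.073],"twist":[0,0,0],"grip":1},{"delta_pos":[0,0.001,0.075],"twist":[0,0,0],"grip":1}])

```text
clock: 24.08
eef_pos: [562.8, -178.7, 53.8]
tcp_rot: [3.139, -0.0, 1.647]
contact_force: [-2.2, 7.7, 26.4]
opening: 0.572
```

Request:
carry_out(targets=[{"delta_pos":[0,0,0],"twist":[0,0,0],"grip":1},{"delta_pos":[0,0,0],"twist":[0,0,0],"grip":1},{"delta_pos":[0,0,0],"twist":[0,0,0],"grip":1}])

```text
clock: 24.33
eef_pos: [562.9, -178.7, 53.9]
tcp_rot: [3.139, 0.0, 1.648]
contact_force: [1.1, 5.2, 11.2]
opening: 0.57
```

Request:
carry_out(targets=[{"delta_pos":[0,0,0],"twist":[0,0,0],"grip":0.4},{"delta_pos":[0,0,0],"twist":[0,0,0],"grip":-0.3},{"delta_pos":[0,0,0],"twist":[0,0,0],"grip":-0.7},{"delta_pos":[0,0,0],"twist":[0,0,0],"grip":-0.7}])

```text
clock: 24.67
eef_pos: [560.9, -179.0, 52.3]
tcp_rot: [-3.141, -0.0, 1.648]
contact_force: [-1.0, -0.0, -0.4]
opening: 0.85
```

Request:
carry_out(targets=[{"delta_pos":[0,0,-0.04],"twist":[0,0,0],"grip":-0.7},{"delta_pos":[0,0,-0.09],"twist":[0,0,0],"grip":-0.7},{"delta_pos":[0,0,-0.15],"twist":[0,0,0],"grip":-1},{"delta_pos":[0,0,-0.19],"twist":[0,0,0],"grip":-1},{"delta_pos":[0,0,-0.21],"twist":[0,0,0],"grip":-1}])

```text
clock: 25.08
eef_pos: [562.5, -179.6, 181.7]
tcp_rot: [3.138, 0.002, 1.648]
contact_force: [1.4, -0.3, 0.6]
opening: 0.998
```

Request:
carry_out(targets=[{"delta_pos":[0,0,0],"twist":[0,0,0],"grip":-1},{"delta_pos":[0,0,0],"twist":[0,0,0],"grip":-1},{"delta_pos":[0,0,0],"twist":[0,0,0],"grip":-1}])

```text
clock: 25.33
eef_pos: [560.0, -178.7, 176.6]
tcp_rot: [-3.139, -0.001, 1.648]
contact_force: [0.5, -0.2, -1.4]
opening: 0.999
```

Run:
```python
from h import *
for cam in ['top','side']:
    im,d,W=cloud(cam); print(cam); lids(W,im)
x,y=435.8,413
plan((x,y,170,75.4))
```

```text
top
c [451.1 582.9] s [ 11. 124.] short dir 73.3 z 41 rgb [83. 80. 71.]
c [435.4 411.9] s [ 62. 109.] short dir 76.0 z 34 rgb [96. 94. 87.]
side
c [682.  212.6] s [43. 11.] short dir -38.8 z 35 rgb [145. 138. 126.]
c [436.1 414.2] s [ 63. 110.] short dir 75.9 z 32 rgb [112. 109. 106.]
pos [0.25, -0.033, 0.003] twist_z 0.053 rows 4 -> [528.8, -30.6, 174.7] 89.6
pos [0.246, -0.053, 0.003] twist_z 0.053 rows 4 -> [497.9, 117.1, 172.9] 84.9
pos [0.241, -0.074, 0.002] twist_z 0.053 rows 4 -> [466.6, 265.1, 171.7] 80.1
pos [0.234, -0.093, 0.003] twist_z 0.052 rows 4 -> [435.7, 413.0, 169.9] 75.4
```

Request:
carry_out(targets=[{"delta_pos":[0.063,-0.008,0],"twist":[0,0,0.013],"grip":-1},{"delta_pos":[0.125,-0.016,0],"twist":[0,0,0.026],"grip":-1},{"delta_pos":[0.19,-0.025,0.003],"twist":[0,0,0.04],"grip":-1},{"delta_pos":[0.25,-0.033,0.003],"twist":[0,0,0.053],"grip":-1}])

```text
clock: 25.77
eef_pos: [528.3, -29.5, 175.0]
tcp_rot: [-3.139, -0.0, 1.563]
contact_force: [0.8, 0.5, 0.2]
opening: 0.995
```

Request:
carry_out(targets=[{"delta_pos":[0.062,-0.013,0],"twist":[0,0,0.013],"grip":-1},{"delta_pos":[0.124,-0.026,0],"twist":[0,0,0.026],"grip":-1},{"delta_pos":[0.185,-0.04,0.003],"twist":[0,0,0.04],"grip":-1},{"delta_pos":[0.246,-0.053,0.003],"twist":[0,0,0.053],"grip":-1}])

```text
clock: 26.1
eef_pos: [497.5, 118.2, 173.5]
tcp_rot: [-3.139, 0.001, 1.48]
contact_force: [1.5, -0.5, -0.2]
opening: 1.002
```

Request:
carry_out(targets=[{"delta_pos":[0.06,-0.018,0],"twist":[0,0,0.013],"grip":-1},{"delta_pos":[0.12,-0.037,0],"twist":[0,0,0.026],"grip":-1},{"delta_pos":[0.18,-0.055,0.002],"twist":[0,0,0.04],"grip":-1},{"delta_pos":[0.241,-0.074,0.002],"twist":[0,0,0.053],"grip":-1}])

```text
clock: 26.43
eef_pos: [466.3, 266.1, 172.3]
tcp_rot: [-3.14, 0.001, 1.397]
contact_force: [0.2, 0.7, -0.1]
opening: 0.999
```

Request:
carry_out(targets=[{"delta_pos":[0.06,-0.024,0],"twist":[0,0,0.013],"grip":-1},{"delta_pos":[0.12,-0.047,0],"twist":[0,0,0.026],"grip":-1},{"delta_pos":[0.17,-0.068,0.002],"twist":[0,0,0.04],"grip":-1},{"delta_pos":[0.21,-0.083,0.002],"twist":[0,0,0.048],"grip":-1},{"delta_pos":[0.234,-0.093,0.003],"twist":[0,0,0.048],"grip":-1}])

```text
clock: 26.85
eef_pos: [435.6, 415.0, 170.5]
tcp_rot: [-3.141, 0.001, 1.324]
contact_force: [1.1, -0.2, 0.0]
opening: 1.001
```

Request:
carry_out(targets=[{"delta_pos":[0,0,0.04],"twist":[0,0,0],"grip":-1},{"delta_pos":[0,0,0.09],"twist":[0,0,0],"grip":-1},{"delta_pos":[0,0,0.13],"twist":[0,0,0],"grip":-1},{"delta_pos":[0,0,0.16],"twist":[0,0,0],"grip":-1},{"delta_pos":[0,0,0.17],"twist":[0,0,0],"grip":-1}])

```text
clock: 27.27
eef_pos: [435.1, 410.4, 66.0]
tcp_rot: [-3.138, 0.005, 1.323]
contact_force: [-1.1, -0.2, 0.2]
opening: 1.0
```

Request:
carry_out(targets=[{"delta_pos":[0,0,0],"twist":[0,0,0],"grip":-1},{"delta_pos":[0,0,0],"twist":[0,0,0],"grip":-1},{"delta_pos":[0,0,0],"twist":[0,0,0],"grip":-1},{"delta_pos":[0,0,0],"twist":[0,0,0],"grip":-1},{"delta_pos":[0,0,0],"twist":[0,0,0],"grip":-1}])

```text
clock: 27.68
eef_pos: [437.5, 413.1, 71.1]
tcp_rot: [3.141, -0.002, 1.323]
contact_force: [-0.3, -0.6, 0.5]
opening: 1.001
```

Run:
```python
from h import *
s=r.sense(); print(s['eef_pos'],s['tcp_rot'],s['opening'])
x,y=435.8,413
plan((x,y,5,75.8))
X,Y=ch(546,-342)
print(X,Y); X1,Y1=ch(546,-222)
plan((x,y,205,75.8),(X,Y,205,94.4),start=(x,y,5,75.8))
for cam in ['top','side']:
    im,d,W=cloud(cam); print(cam)
    m=(W[...,2]>55)&(W[...,2]<80)&(abs(W[...,0]-562)<60)&(abs(W[...,1]+179)<40); Q=W[m]; print(m.sum(), cv2.minAreaRect(Q[:,:2].astype(np.float32)),np.median(Q[:,2]))
save(cv2.resize(im[110:230,230:390],(640,480)),'s5.png')
```

```text
[437.45884038 413.14299642  71.074018  ] [ 3.14058036e+00 -1.63089107e-03  1.32262695e+00] 1.0007490132957548
pos [-0.001, -0.003, 0.11] twist_z -0.0 rows 2 -> [435.6, 413.0, 5.1] 75.8
570.6287103352704 -299.10345190436374
pos [0.0, 0.0, -0.167] twist_z -0.0 rows 3 -> [435.8, 413.0, 105.2] 75.8
pos [0.0, 0.0, -0.166] twist_z -0.0 rows 3 -> [435.8, 413.0, 204.8] 75.8
pos [-0.219, 0.102, -0.0] twist_z -0.041 rows 4 -> [462.9, 270.6, 204.8] 79.5
pos [-0.225, 0.087, -0.0] twist_z -0.041 rows 4 -> [489.6, 128.3, 204.8] 83.2
pos [-0.23, 0.073, -0.0] twist_z -0.042 rows 4 -> [516.7, -13.9, 204.8] 87.0
pos [-0.235, 0.057, -0.0] twist_z -0.041 rows 4 -> [543.4, -156.5, 204.8] 90.6
pos [-0.238, 0.043, -0.0] twist_z -0.042 rows 4 -> [570.8, -299.0, 204.8] 94.4
top
296 ((563.361572265625, -176.872314453125), (69.35523223876953, 50.11957550048828), 4.1156511306762695) 68.47591889381329
side
88 ((587.7950439453125, -174.68899536132812), (55.710147857666016, 29.068693161010742), 81.13532257080078) 67.86378030587338
```

View pics/s5.png

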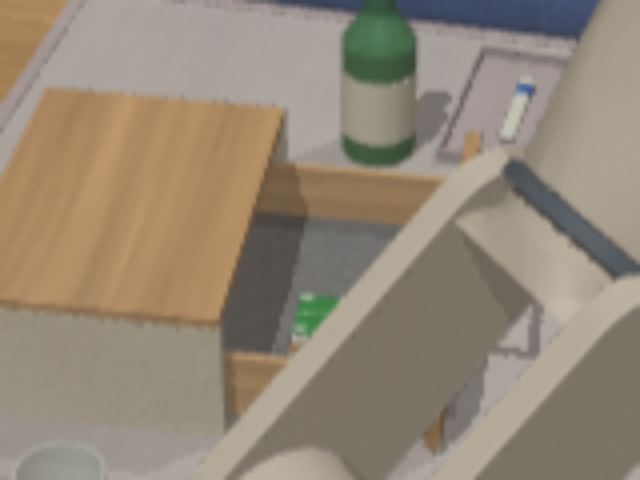

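The arm hides much of the view. The pile top, green at (318,315) in the crop, measures 69x50 mm at 4.1° and z≈68, so it is square. Now the case.

Request:
carry_out(targets=[{"delta_pos":[-0.001,-0.003,0.04],"twist":[0,0,0],"grip":-1},{"delta_pos":[-0.001,-0.003,0.08],"twist":[0,0,0],"grip":-1},{"delta_pos":[-0.001,-0.003,0.1],"twist":[0,0,0],"grip":-1},{"delta_pos":[-0.001,-0.003,0.107],"twist":[0,0,0],"grip":-1},{"delta_pos":[-0.001,-0.003,0.107],"twist":[0,0,0],"grip":-1}])

```text
clock: 28.2
eef_pos: [434.5, 412.1, 4.9]
tcp_rot: [-3.141, 0.002, 1.323]
contact_force: [-0.1, 0.6, 1.6]
opening: 0.999
```

Request:
carry_out(targets=[{"delta_pos":[0,0,0],"twist":[0,0,0],"grip":-1},{"delta_pos":[0,0,0],"twist":[0,0,0],"grip":-1},{"delta_pos":[0,0,0],"twist":[0,0,0],"grip":-1},{"delta_pos":[0,0,0],"twist":[0,0,0],"grip":-1}])

```text
clock: 28.53
eef_pos: [435.4, 413.0, 6.6]
tcp_rot: [3.141, -0.001, 1.323]
contact_force: [0.4, 0.1, -0.3]
opening: 1.001
```

Request:
carry_out(targets=[{"delta_pos":[0,0,0],"twist":[0,0,0],"grip":1},{"delta_pos":[0,0,0],"twist":[0,0,0],"grip":1},{"delta_pos":[0,0,0],"twist":[0,0,0],"grip":1},{"delta_pos":[0,0,0],"twist":[0,0,0],"grip":1},{"delta_pos":[0,0,0],"twist":[0,0,0],"grip":1}])

```text
clock: 28.95
eef_pos: [435.2, 412.8, 6.3]
tcp_rot: [3.141, -0.001, 1.323]
contact_force: [-0.8, -0.9, 6.7]
opening: 0.715
```

Request:
carry_out(targets=[{"delta_pos":[0,0,-0.04],"twist":[0,0,0],"grip":1},{"delta_pos":[0,0,-0.09],"twist":[0,0,0],"grip":1},{"delta_pos":[0,0,-0.14],"twist":[0,0,0],"grip":1},{"delta_pos":[0,0,-0.2],"twist":[0,0,0],"grip":1},{"delta_pos":[0,0,-0.26],"twist":[0,0,0],"grip":1}])

```text
clock: 29.37
eef_pos: [434.3, 411.9, 162.6]
tcp_rot: [-3.141, 0.001, 1.323]
contact_force: [0.8, 0.7, -1.2]
opening: 0.713
```

Request:
carry_out(targets=[{"delta_pos":[0,0,-0.04],"twist":[0,0,0],"grip":1},{"delta_pos":[0,0,-0.07],"twist":[0,0,0],"grip":1},{"delta_pos":[0,0,-0.07],"twist":[0,0,0],"grip":1}])

```text
clock: 29.62
eef_pos: [436.5, 414.0, 207.9]
tcp_rot: [3.138, -0.006, 1.323]
contact_force: [1.3, -0.1, -1.0]
opening: 0.707
```

Request:
carry_out(targets=[{"delta_pos":[-0.055,0.025,0],"twist":[0,0,-0.01],"grip":1},{"delta_pos":[-0.11,0.05,0],"twist":[0,0,-0.02],"grip":1},{"delta_pos":[-0.165,0.076,0],"twist":[0,0,-0.03],"grip":1},{"delta_pos":[-0.219,0.102,0],"twist":[0,0,-0.041],"grip":1}])

```text
clock: 29.95
eef_pos: [461.1, 268.3, 202.1]
tcp_rot: [-3.14, 0.001, 1.389]
contact_force: [0.8, 0.4, -0.8]
opening: 0.715
```

Request:
carry_out(targets=[{"delta_pos":[-0.056,0.022,0],"twist":[0,0,-0.01],"grip":1},{"delta_pos":[-0.112,0.044,0],"twist":[0,0,-0.02],"grip":1},{"delta_pos":[-0.17,0.065,0],"twist":[0,0,-0.03],"grip":1},{"delta_pos":[-0.225,0.087,0],"twist":[0,0,-0.041],"grip":1}])

```text
clock: 30.28
eef_pos: [487.7, 125.9, 202.2]
tcp_rot: [-3.14, 0.001, 1.452]
contact_force: [0.6, 0.6, -1.6]
opening: 0.716
```

Request:
carry_out(targets=[{"delta_pos":[-0.057,0.018,0],"twist":[0,0,-0.01],"grip":1},{"delta_pos":[-0.115,0.036,0],"twist":[0,0,-0.02],"grip":1},{"delta_pos":[-0.17,0.055,0],"twist":[0,0,-0.03],"grip":1},{"delta_pos":[-0.23,0.073,0],"twist":[0,0,-0.042],"grip":1}])

```text
clock: 30.62
eef_pos: [515.1, -15.9, 202.3]
tcp_rot: [-3.14, -0.0, 1.518]
contact_force: [1.3, 0.2, -1.6]
opening: 0.717
```

Request:
carry_out(targets=[{"delta_pos":[-0.058,0.014,0],"twist":[0,0,-0.01],"grip":1},{"delta_pos":[-0.117,0.028,0],"twist":[0,0,-0.02],"grip":1},{"delta_pos":[-0.175,0.043,0],"twist":[0,0,-0.03],"grip":1},{"delta_pos":[-0.235,0.057,0],"twist":[0,0,-0.041],"grip":1}])

```text
clock: 30.95
eef_pos: [541.7, -158.5, 202.1]
tcp_rot: [-3.14, -0.001, 1.583]
contact_force: [1.5, 0.3, -0.7]
opening: 0.711
```

Request:
carry_out(targets=[{"delta_pos":[-0.06,0.011,0],"twist":[0,0,-0.01],"grip":1},{"delta_pos":[-0.12,0.022,0],"twist":[0,0,-0.02],"grip":1},{"delta_pos":[-0.17,0.031,0],"twist":[0,0,-0.03],"grip":1},{"delta_pos":[-0.215,0.039,0],"twist":[0,0,-0.042],"grip":1},{"delta_pos":[-0.238,0.043,0],"twist":[0,0,-0.042],"grip":1}])

```text
clock: 31.37
eef_pos: [569.3, -302.3, 201.7]
tcp_rot: [-3.14, -0.0, 1.647]
contact_force: [-0.6, 0.2, -0.9]
opening: 0.712
```

Request:
carry_out(targets=[{"delta_pos":[0,0,0.03],"twist":[0,0,0],"grip":1},{"delta_pos":[0,0,0.07],"twist":[0,0,0],"grip":1},{"delta_pos":[0,0,0.11],"twist":[0,0,0],"grip":1},{"delta_pos":[0,0,0.14],"twist":[0,0,0],"grip":1},{"delta_pos":[0,0,0.15],"twist":[0,0,0],"grip":1}])

```text
clock: 31.78
eef_pos: [567.3, -297.7, 109.3]
tcp_rot: [-3.136, -0.004, 1.648]
contact_force: [0.2, -0.8, -1.2]
opening: 0.713
```

Request:
carry_out(targets=[{"delta_pos":[0,0,0],"twist":[0,0,0],"grip":1},{"delta_pos":[0,0,0],"twist":[0,0,0],"grip":1},{"delta_pos":[0,0,0],"twist":[0,0,0],"grip":1},{"delta_pos":[0,0,0],"twist":[0,0,0],"grip":1}])

```text
clock: 32.12
eef_pos: [570.6, -299.8, 115.1]
tcp_rot: [3.14, 0.001, 1.648]
contact_force: [-0.2, -1.7, -1.9]
opening: 0.711
```

Run:
```python
from h import *
s=r.sense(); print(s['eef_pos'],s['tcp_rot'],s['opening'])
X,Y=ch(546,-342)
plan((X,Y,28.5,94.4))
im,d,W=cloud('side'); save(cv2.resize(im[110:230,230:390],(640,480)),'s6.png')
```

```text
[ 570.61391764 -299.77848572  115.08239305] [3.13972762e+00 1.17873786e-03 1.64796719e+00] 0.7114492633165361
pos [0.001, 0.0, 0.144] twist_z 0.0 rows 3 -> [570.6, -299.2, 28.7] 94.4
```

View pics/s6.png

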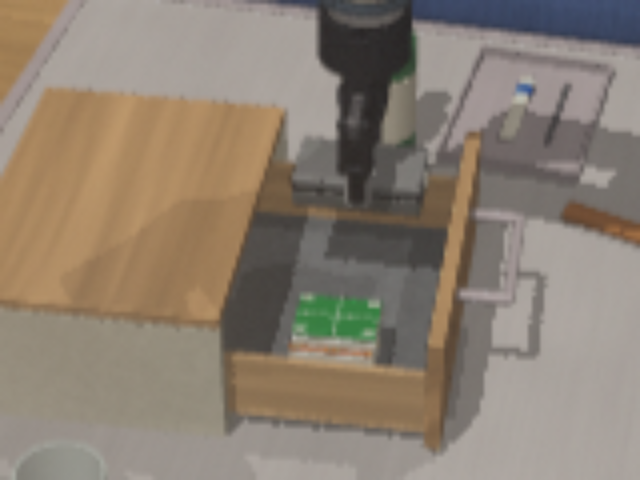

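The case hangs level at (360,178), and the pile is square at (338,325) in the crop. Next: lower the case to the floor.

Request:
carry_out(targets=[{"delta_pos":[0,0,0.04],"twist":[0,0,0],"grip":1},{"delta_pos":[0,0,0.08],"twist":[0,0,0],"grip":1},{"delta_pos":[0,0,0.11],"twist":[0,0,0],"grip":1},{"delta_pos":[0,0,0.125],"twist":[0,0,0],"grip":1},{"delta_pos":[0,0,0.13],"twist":[0,0,0],"grip":1}])

```text
clock: 32.58
eef_pos: [569.2, -299.2, 34.7]
tcp_rot: [-3.14, -0.001, 1.648]
contact_force: [-0.4, 0.2, -0.8]
opening: 0.718
```

Request:
carry_out(targets=[{"delta_pos":[0,0,0],"twist":[0,0,0],"grip":1},{"delta_pos":[0,0,0.005],"twist":[0,0,0],"grip":1},{"delta_pos":[0,0,0.009],"twist":[0,0,0],"grip":1},{"delta_pos":[0,0,0.012],"twist":[0,0,0],"grip":1},{"delta_pos":[0,0,0.012],"twist":[0,0,0],"grip":1}])

```text
clock: 33.0
eef_pos: [569.9, -299.5, 28.8]
tcp_rot: [3.141, 0.0, 1.648]
contact_force: [-0.3, -0.2, -2.0]
opening: 0.712
```

Request:
carry_out(targets=[{"delta_pos":[0,0,0.001],"twist":[0,0,0],"grip":1},{"delta_pos":[0,0,0.002],"twist":[0,0,0],"grip":1},{"delta_pos":[0,0,0.002],"twist":[0,0,0],"grip":1}])

```text
clock: 33.25
eef_pos: [570.3, -299.5, 28.3]
tcp_rot: [3.141, 0.0, 1.648]
contact_force: [-1.1, 1.3, 5.9]
opening: 0.714
```

Request:
carry_out(targets=[{"delta_pos":[0,0,0],"twist":[0,0,0],"grip":0.2},{"delta_pos":[0,0,0],"twist":[0,0,0],"grip":-0.5},{"delta_pos":[0,0,0],"twist":[0,0,0],"grip":-0.95},{"delta_pos":[0,0,0],"twist":[0,0,0],"grip":-0.95},{"delta_pos":[0,0,0],"twist":[0,0,0],"grip":-0.95}])

```text
clock: 33.67
eef_pos: [569.8, -299.5, 27.3]
tcp_rot: [3.142, 0.0, 1.648]
contact_force: [-0.6, 0.9, 0.3]
opening: 0.977
```

Request:
carry_out(targets=[{"delta_pos":[0,0,-0.03],"twist":[0,0,0],"grip":-0.95},{"delta_pos":[0,0,-0.08],"twist":[0,0,0],"grip":-0.95},{"delta_pos":[0,0,-0.14],"twist":[0,0,0],"grip":-0.95},{"delta_pos":[0,0,-0.2],"twist":[0,0,0],"grip":-0.95},{"delta_pos":[0,0,-0.26],"twist":[0,0,0],"grip":-0.95}])

```text
clock: 34.08
eef_pos: [569.4, -299.3, 184.7]
tcp_rot: [-3.141, -0.0, 1.648]
contact_force: [0.7, 0.4, -0.0]
opening: 0.978
```

Request:
carry_out(targets=[{"delta_pos":[0,0,-0.03],"twist":[0,0,0],"grip":0.2},{"delta_pos":[0,0,-0.05],"twist":[0,0,0],"grip":0.2},{"delta_pos":[0,0,-0.05],"twist":[0,0,0],"grip":0.2},{"delta_pos":[0,0,-0.05],"twist":[0,0,0],"grip":0.2}])

```text
clock: 34.42
eef_pos: [569.5, -299.4, 212.6]
tcp_rot: [-3.141, -0.0, 1.648]
contact_force: [0.2, -0.6, -0.6]
opening: 0.425
```

Run:
```python
from h import *
im,d,W=cloud('side'); save(cv2.resize(im[110:230,230:390],(640,480)),'s7.png')
al=np.radians(YC);e=np.array([np.cos(al),np.sin(al)])
Q=W.reshape(-1,3);X=Q[:,:2]@e; m=(Q[:,2]>108)&(Q[:,2]<127)&(X>380)&(X<520); print('panel',np.percentile(X[m],[5,50,95]))
for i in [(47,60),(62,80)]:
    q=Q[(Q[:,2]>i[0])&(Q[:,2]<i[1])&(X>475)&(X<610)&(abs(Q[:,1]+240)<110)]; print(i,len(q),cv2.minAreaRect(q[:,:2].astype(np.float32)))
print(r.sense()['eef_pos'])
x,y=ch(403.5,-283.5)
plan((x,y,220,YC),(x,y,140,YC),(x,y,78,YC))
```

```text
panel [453.4326311  459.71357792 466.31154144]
(47, 60) 423 ((567.4677734375, -238.69190979003906), (110.21941375732422, 180.50729370117188), 3.7409825325012207)
(62, 80) 222 ((565.0875244140625, -174.4048309326172), (69.31150817871094, 55.77969741821289), 4.181612014770508)
[ 568.99361447 -299.0562697   211.612078  ]
pos [0.032, -0.078, -0.005] twist_z 0.333 rows 5 -> [520.9, -283.5, 214.6] 64.4
pos [-0.011, -0.084, -0.004] twist_z 0.334 rows 5 -> [472.5, -267.7, 217.0] 34.4
pos [-0.052, -0.068, -0.005] twist_z 0.333 rows 5 -> [423.7, -251.7, 220.0] 4.4
pos [0.001, 0.0, 0.133] twist_z 0.0 rows 3 -> [424.3, -251.6, 140.2] 4.4
pos [-0.0, 0.0, 0.104] twist_z 0.0 rows 2 -> [424.3, -251.6, 77.8] 4.4
```

View pics/s7.png

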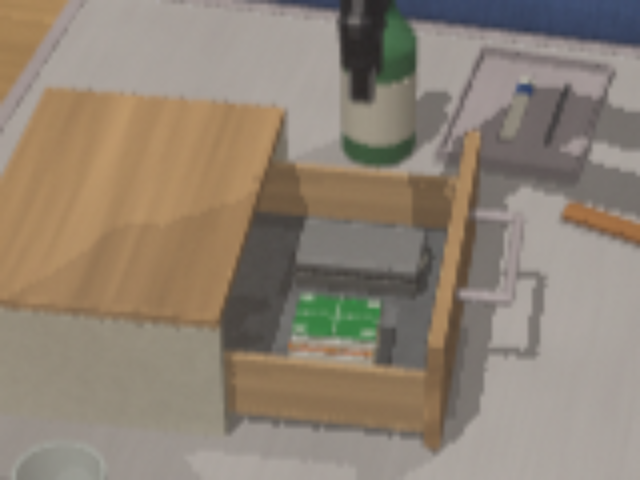

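The case lies flat at (362,255) beside the square pile at (338,325). The drawer has crept about 6 mm inward. I'll take the handle again.

Request:
carry_out(targets=[{"delta_pos":[0.032,-0.078,-0.005],"twist":[0,0,0.333],"grip":0.2},{"delta_pos":[0.032,-0.078,-0.005],"twist":[0,0,0.333],"grip":0.2},{"delta_pos":[0.032,-0.078,-0.005],"twist":[0,0,0.333],"grip":0.2},{"delta_pos":[0.032,-0.078,-0.005],"twist":[0,0,0.333],"grip":0.2},{"delta_pos":[0.032,-0.078,-0.005],"twist":[0,0,0.333],"grip":0.2}], newtons=40)

```text
clock: 34.88
eef_pos: [520.5, -283.4, 214.1]
tcp_rot: [-3.138, -0.0, 1.119]
contact_force: [-0.7, 0.1, -0.1]
opening: 0.402
```

Request:
carry_out(targets=[{"delta_pos":[-0.011,-0.084,-0.004],"twist":[0,0,0.334],"grip":0.2},{"delta_pos":[-0.011,-0.084,-0.004],"twist":[0,0,0.334],"grip":0.2},{"delta_pos":[-0.011,-0.084,-0.004],"twist":[0,0,0.334],"grip":0.2},{"delta_pos":[-0.011,-0.084,-0.004],"twist":[0,0,0.334],"grip":0.2},{"delta_pos":[-0.011,-0.084,-0.004],"twist":[0,0,0.334],"grip":0.2}])

```text
clock: 35.3
eef_pos: [472.6, -267.8, 217.3]
tcp_rot: [-3.14, 0.001, 0.597]
contact_force: [-0.3, 0.7, -0.3]
opening: 0.401
```

Request:
carry_out(targets=[{"delta_pos":[-0.052,-0.068,-0.005],"twist":[0,0,0.333],"grip":0.2},{"delta_pos":[-0.052,-0.068,-0.005],"twist":[0,0,0.333],"grip":0.2},{"delta_pos":[-0.052,-0.068,-0.005],"twist":[0,0,0.333],"grip":0.2},{"delta_pos":[-0.052,-0.068,-0.005],"twist":[0,0,0.333],"grip":0.2},{"delta_pos":[-0.052,-0.068,-0.005],"twist":[0,0,0.333],"grip":0.2}])

```text
clock: 35.72
eef_pos: [424.1, -251.9, 220.9]
tcp_rot: [-3.141, 0.001, 0.076]
contact_force: [0.2, 0.6, 0.6]
opening: 0.397
```

Request:
carry_out(targets=[{"delta_pos":[0.01,0,0.04],"twist":[0,0,0],"grip":0.2},{"delta_pos":[0.01,0,0.07],"twist":[0,0,0],"grip":0.2},{"delta_pos":[0.01,0,0.08],"twist":[0,0,0],"grip":0.2},{"delta_pos":[0.01,0,0.08],"twist":[0,0,0],"grip":0.2},{"delta_pos":[0.01,0,0.08],"twist":[0,0,0],"grip":0.2}])

```text
clock: 36.13
eef_pos: [430.5, -251.6, 173.5]
tcp_rot: [-3.141, 0.001, 0.08]
contact_force: [0.2, -0.5, 0.5]
opening: 0.4
```

Run:
```python
from h import *
s=r.sense(); print(s['eef_pos'],s['tcp_rot'],s['opening'])
for cam in ['side']:
    im,d,W=cloud(cam);al=np.radians(YC);e=np.array([np.cos(al),np.sin(al)]);n=np.array([-e[1],e[0]])
    Q=W.reshape(-1,3);X=Q[:,:2]@e;Y=Q[:,:2]@n
    m=(Q[:,2]>108)&(Q[:,2]<127)&(X>380)&(X<520); print('panel',np.percentile(X[m],[5,50,95]))
    m=(Q[:,2]>90)&(Q[:,2]<104)&(X>380)&(X<435)&(abs(Y+283)<60); print('bar',m.sum(),np.percentile(X[m],[10,50,90]))
for X in (409.5,):
    x,y=ch(X,-283.5); plan((x,y,78,YC))
```

```text
[ 430.46276744 -251.59291786  173.53863005] [-3.14092635e+00  9.62387669e-04  7.99728244e-02] 0.40011448014029805
panel [453.28833742 459.70636404 466.3704541 ]
bar 96 [407.60280271 413.44756382 428.88670823]
pos [-0.001, -0.001, 0.16] twist_z 0.002 rows 3 -> [430.2, -251.3, 78.1] 4.4
```

Request:
carry_out(targets=[{"delta_pos":[0,0,0.05],"twist":[0,0,0],"grip":0.2},{"delta_pos":[0,0,0.1],"twist":[0,0,0],"grip":0.2},{"delta_pos":[0,0,0.14],"twist":[0,0,0],"grip":0.2},{"delta_pos":[0,0,0.158],"twist":[0,0,0],"grip":0.2},{"delta_pos":[0,0,0.158],"twist":[0,0,0],"grip":0.2}])

```text
clock: 36.6
eef_pos: [429.6, -251.2, 77.6]
tcp_rot: [-3.14, 0.002, 0.078]
contact_force: [-1.1, 1.0, -0.0]
opening: 0.402
```

Request:
carry_out(targets=[{"delta_pos":[0,0,0],"twist":[0,0,0],"grip":0.5},{"delta_pos":[0,0,0],"twist":[0,0,0],"grip":0.7},{"delta_pos":[0,0,0],"twist":[0,0,0],"grip":1},{"delta_pos":[0,0,0],"twist":[0,0,0],"grip":1},{"delta_pos":[0,0,0],"twist":[0,0,0],"grip":1}])

```text
clock: 37.02
eef_pos: [431.8, -252.3, 80.5]
tcp_rot: [3.14, -0.003, 0.077]
contact_force: [0.5, 0.3, 8.0]
opening: 0.098
```

Request:
carry_out(targets=[{"delta_pos":[0.006,0,0],"twist":[0,0,0],"grip":1},{"delta_pos":[0.016,0,0],"twist":[0,0,0],"grip":1},{"delta_pos":[0.028,0,0],"twist":[0,0,0],"grip":1},{"delta_pos":[0.041,0,0],"twist":[0,0,0],"grip":1},{"delta_pos":[0.054,0,0],"twist":[0,0,0],"grip":1}])

```text
clock: 37.43
eef_pos: [464.0, -250.0, 80.5]
tcp_rot: [3.14, -0.002, 0.077]
contact_force: [-1.3, -3.0, 8.3]
opening: 0.102
```

Request:
carry_out(targets=[{"delta_pos":[0.013,0,0],"twist":[0,0,0],"grip":1},{"delta_pos":[0.026,0,0],"twist":[0,0,0],"grip":1},{"delta_pos":[0.039,0,0],"twist":[0,0,0],"grip":1},{"delta_pos":[0.052,0,0],"twist":[0,0,0],"grip":1},{"delta_pos":[0.065,0,0],"twist":[0,0,0],"grip":1}])

```text
clock: 37.85
eef_pos: [503.0, -247.2, 80.6]
tcp_rot: [3.139, -0.002, 0.077]
contact_force: [-2.5, -3.5, 5.6]
opening: 0.095
```

Request:
carry_out(targets=[{"delta_pos":[0.013,0,0],"twist":[0,0,0],"grip":1},{"delta_pos":[0.026,0,0],"twist":[0,0,0],"grip":1},{"delta_pos":[0.039,0,0],"twist":[0,0,0],"grip":1},{"delta_pos":[0.052,0,0],"twist":[0,0,0],"grip":1},{"delta_pos":[0.065,0,0],"twist":[0,0,0],"grip":1}])

```text
clock: 38.27
eef_pos: [541.9, -244.4, 80.6]
tcp_rot: [3.139, -0.002, 0.077]
contact_force: [-1.9, -5.7, 6.0]
opening: 0.097
```

Request:
carry_out(targets=[{"delta_pos":[0.012,0,0],"twist":[0,0,0],"grip":1},{"delta_pos":[0.024,0,0],"twist":[0,0,0],"grip":1},{"delta_pos":[0.034,0,0],"twist":[0,0,0],"grip":1},{"delta_pos":[0.042,0,0],"twist":[0,0,0],"grip":1},{"delta_pos":[0.048,0,0],"twist":[0,0,0],"grip":1}])

```text
clock: 38.68
eef_pos: [570.8, -242.4, 80.6]
tcp_rot: [3.139, -0.003, 0.078]
contact_force: [-1.7, -6.7, 3.6]
opening: 0.097
```

Request:
carry_out(targets=[{"delta_pos":[0.008,0,0],"twist":[0,0,0],"grip":1},{"delta_pos":[0.016,0,0],"twist":[0,0,0],"grip":1},{"delta_pos":[0.023,0,0],"twist":[0,0,0],"grip":1},{"delta_pos":[0.029,0,0],"twist":[0,0,0],"grip":1},{"delta_pos":[0.033,0,0],"twist":[0,0,0],"grip":1}])

```text
clock: 39.1
eef_pos: [590.4, -241.0, 80.6]
tcp_rot: [3.139, -0.003, 0.077]
contact_force: [-1.2, -6.0, 5.7]
opening: 0.099
```

Request:
carry_out(targets=[{"delta_pos":[0.002,0,0],"twist":[0,0,0],"grip":1},{"delta_pos":[0.004,0,0],"twist":[0,0,0],"grip":1},{"delta_pos":[0.006,0,0],"twist":[0,0,0],"grip":1}])

```text
clock: 39.35
eef_pos: [593.7, -240.7, 80.6]
tcp_rot: [3.139, -0.002, 0.078]
contact_force: [-1.7, -6.5, 4.1]
opening: 0.09
```

Request:
carry_out(targets=[{"delta_pos":[0.003,0,0],"twist":[0,0,0],"grip":1},{"delta_pos":[0.005,0,0],"twist":[0,0,0],"grip":1},{"delta_pos":[0.005,0,0],"twist":[0,0,0],"grip":1}])

```text
clock: 39.6
eef_pos: [593.8, -240.7, 80.5]
tcp_rot: [3.14, 0.003, 0.078]
contact_force: [-12.3, -8.3, 13.7]
opening: 0.101
```

The drawer is at its end stop, with the handle at X'=573.5 as computed. I'll release it and rise.

Request:
carry_out(targets=[{"delta_pos":[-0.003,0,0],"twist":[0,0,0],"grip":1},{"delta_pos":[-0.003,0,0],"twist":[0,0,0],"grip":0.6},{"delta_pos":[-0.003,0,0],"twist":[0,0,0],"grip":0.2},{"delta_pos":[-0.003,0,0],"twist":[0,0,0],"grip":0.2},{"delta_pos":[-0.003,0,0],"twist":[0,0,0],"grip":0.2}])

```text
clock: 40.02
eef_pos: [594.0, -238.8, 79.0]
tcp_rot: [-3.141, -0.0, 0.077]
contact_force: [-0.2, 0.5, 0.1]
opening: 0.4
```

Request:
carry_out(targets=[{"delta_pos":[0,0,-0.03],"twist":[0,0,0],"grip":0.2},{"delta_pos":[0,0,-0.08],"twist":[0,0,0],"grip":0.2},{"delta_pos":[0,0,-0.14],"twist":[0,0,0],"grip":0.2},{"delta_pos":[0,0,-0.2],"twist":[0,0,0],"grip":0.2},{"delta_pos":[0,0,-0.25],"twist":[0,0,0],"grip":0.2}])

```text
clock: 40.43
eef_pos: [594.2, -238.8, 231.3]
tcp_rot: [3.141, -0.001, 0.077]
contact_force: [0.6, -0.9, 0.1]
opening: 0.405
```

Request:
carry_out(targets=[{"delta_pos":[-0.06,0,0],"twist":[0,0,0],"grip":0.2},{"delta_pos":[-0.12,0,0],"twist":[0,0,0],"grip":0.2},{"delta_pos":[-0.18,0,0],"twist":[0,0,0],"grip":0.2},{"delta_pos":[-0.22,0,0],"twist":[0,0,0],"grip":0.2},{"delta_pos":[-0.24,0,0],"twist":[0,0,0],"grip":0.2}])

```text
clock: 40.85
eef_pos: [447.4, -249.7, 228.8]
tcp_rot: [-3.141, 0.001, 0.077]
contact_force: [0.9, 0.2, 0.2]
opening: 0.399
```

Run:
```python
from h import *
for cam in ['side','top']:
    im,d,W=cloud(cam);al=np.radians(YC);e=np.array([np.cos(al),np.sin(al)])
    if cam=='side': save(im,'s8.png')
    n=np.array([-e[1],e[0]]);Q=W.reshape(-1,3);X=Q[:,:2]@e;Y=Q[:,:2]@n
    m=(Q[:,2]>106)&(Q[:,2]<122)&(X>580)&(X<650)&(abs(Y+283)<150); print('panel',m.sum(),np.percentile(X[m],[5,50,95]))
    m=(Q[:,2]>88)&(Q[:,2]<104)&(X>540)&(X<598)&(abs(Y+283)<60); print('bar',m.sum(),np.percentile(X[m],[10,50,90]))
    for nm in ['tumbler','ear_holder','syrup','mirror','steel_tray','water','daybox0','tablet_case']:
        for o in seg(nm,cam,W)[:1]: print(*o)
```

```text
panel 345 [614.94786991 622.73686508 642.55375076]
bar 103 [569.25536797 574.39625214 591.58745123]
tumbler 0.96 [247.0, 236.0] 726 z 92 c [715.0, 74.0] s [67.0, 73.0] a 20.4
ear_holder 0.64 [235.0, 273.0] 621 z 83 c [697.0, 202.0] s [38.0, 35.0] a 24.3
syrup 0.84 [211.0, 306.0] 702 z 109 c [728.0, 319.0] s [25.0, 25.0] a 8.5
mirror 0.62 [410.0, 174.0] 614 z 14 c [291.0, -424.0] s [107.0, 212.0] a 55.6
steel_tray 0.94 [360.0, 142.0] 802 z 11 c [474.0, -471.0] s [473.0, 139.0] a 87.0
water 0.59 [325.0, 130.0] 776 z 170 c [602.0, -516.0] s [26.0, 35.0] a 12.4
daybox0 0.7 [211.0, 304.0] 720 z 110 c [728.0, 319.0] s [25.0, 25.0] a 8.5
panel 471 [613.75048111 622.89605092 643.75691645]
bar 65 [568.75303645 575.48214835 593.00250852]
tumbler 0.59 [266.0, 146.0] 377 z 94 c [715.0, 73.0] s [67.0, 67.0] a 7.0
ear_holder 0.72 [457.0, 216.0] 2228 z 11 c [467.0, -608.0] s [202.0, 140.0] a 86.9
syrup 0.62 [198.0, 147.0] 270 z 112 c [726.0, 314.0] s [21.0, 24.0] a 46.5
steel_tray 0.93 [458.0, 218.0] 2303 z 11 c [467.0, -608.0] s [202.0, 140.0] a 86.9
water 0.58 [438.0, 176.0] 529 z 197 c [599.0, -519.0] s [29.0, 27.0] a 83.3
```

View pics/s8.png

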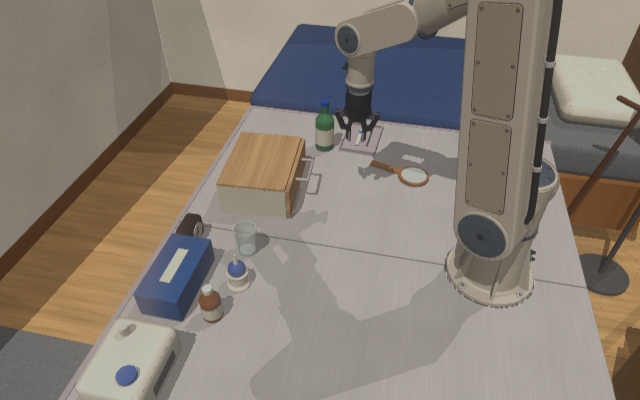

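The drawer is shut: the handle is flush at (308,170) and the panel at X'≈614. No day boxes or case are left on the table, the bystanders haven't moved, and the gripper is clear.

```bash
python3 -c "
from rig import r
print(r.sign_off())"
```

```text
the job is handed in; nothing more can be done
None
```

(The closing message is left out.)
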